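# Clamp a mug in the decorating jig

### The job

Clamp the mug for decorating. First take the marker that lies in the way of the sliding jaw and lay it flat in the pen tray; then swing the jig's lever fully open to its stop, slide the jaw up to the mug so that the mug sits fully in the V block, and swing the lever fully back to its locked stop behind the jaw. Keep the mug upright, leave the jar, the pen pot and the other mug where they stand, and let go of everything.

Things in the scene. Friction and masses are not known exactly. Their poses are not given: they have to be found in the camera images.
- jig: plywood board of the jig, 190 x 370 x 18 mm, fixed. Origin on its underside; x across (board from -90 to +100 mm), y along the jaw's travel towards the mug (-185 to +185 mm), z up. Wooden V block with smooth plastic faces, 55 mm high above the board, at y=+85 to +145 mm; the mug stands on its -y side. Lever pivot at x=+50, y=-29 mm. Place and yaw vary.
- seat (a point): point on the board top (jig x=0, y=+75 mm, z=18 mm) where the centre of the mug's underside is when the mug touches both cheeks of the V block
- pivot (a point): the lever's vertical pivot axis, at the height of the board top
- lever (a joint): steel cam lever that swings level, rad: 0 = locked stop, 1.571 = open stop, growing counter-clockwise from above. Starts at 0 to 0.35, stays where left (0.12 N m friction, 1.5 N at the knob). Handle: bar 14 mm wide, 12 mm thick, underside 30 mm above the table; it points along -50 degrees in the jig's frame (from jig +x towards -y) at 0, along +40 degrees at 1.571.
- lobe (a point): centre of the lever's short round lobe (radius 12 mm, 23 mm from the pivot), which points to jig -x when locked and to jig -y when open. Locked, it blocks the jaw's path; open, it is clear. Swung to the locked stop with the jaw home it stands 2 mm behind the jaw; if the jaw is a few mm short it pushes it on
- lever_knob (a point): middle of the upright black knob at the end of the lever's handle, 85 mm from the pivot: cylinder of 18 mm diameter, from 30 to 83 mm above the table; this point is at 65.5 mm
- jaw (a joint): aluminium sliding jaw, m of travel along jig +y: 0 = rearmost, starts at 0 to 0.04, 0.155 = home (mug seated in the V block), limit 0.160. Friction 2.5 N; stays where left. Block 70 mm (jig x, centred on 0) by 50 mm (jig y) by 38 mm, top 57 mm above the table; front face at jig y = -120 mm + travel. Its path is free only when the lever is open and the marker gone.
- jaw_grip (a point): centre of the upright round black grip knob on top of the jaw: 22 mm diameter, from 68 to 94 mm above the table, on the middle of the block (jig x=0, y = -145 mm + travel); this point is at 81 mm
- mug: white mug to be clamped, 80 mm outer diameter, 90 mm high, 0.3 kg, standing upright on the board up to 15 mm short of the V block; the jaw pushes it home. Origin at the centre of its underside; its handle points along its +y, roughly to jig -x
- marker: white marker pen with a square 13 x 13 mm barrel and grey cap, 130 mm long, lying flat on the board across the jaw's path, partly over the board's edge on its -x side. Origin at the middle of its underside, x along its length (cap at -x), z up; 20 g
- tray: open wooden pen tray, 180 (its x) x 90 (its y) x 24 mm, walls 4 mm, inner floor about 4 mm up, fixed to the table. Origin under its centre. It may be left or right of the jig, the carton being on the other side
- carton: closed cardboard box 154 x 94 x 54 mm, fixed to the table; an obstacle. Origin under its centre
- jar: bystander: small clear jar with white lid, 54 mm diameter, 60 mm high, standing beyond the lever. Origin at the centre of its underside
- mug2: bystander: another white mug of the same make, 80 mm diameter, 90 mm high, standing on the table on the robot's side of the jig; handle along its +y. Origin at the centre of its underside
- penpot: bystander: dark metal pot 72 mm diameter, 90 mm high, full of pens up to 142 mm, standing near the far side of the jig. Origin at the centre of its underside

How it is judged:
By the outcome, as a careful person would: the job done as asked, in the order asked, and still so for the second after the job is handed in, with the robot touching nothing.
It also fails if it takes over 72 s, if anything falls off the work surface, if the arm or the gripper's body presses on something with over 40 N, if the wrist force passes 120 N, or if a joint passes its speed limit or range.

### The arm

A 6-joint arm with a two-finger parallel gripper is mounted at the origin on the work surface. World frame = base frame: x ahead of the robot, y to its left, z up, the work surface at z = 0. Lengths are in m, angles in rad, forces in N, time in s.
With the tool pointing down it reaches from about 0.35 to 0.775 m from the base axis. Payload 5.5 kg.
Tool frame: the origin (TCP) lies at the very end of the fingers, on their centre line; the grasp point (between the pads) lies hold_point_z behind it (hold_point_z is the distance from the TCP to the grasp point, in m); x points along the fingers, y is the direction in which the jaws open and shut, and the axes are right-handed (so a half turn about x gives the same grasp; the last joint's range is limited). The gripper opens to 85 mm and grips with 20 to 120 N. Pads are 22 mm wide; open, the fingers measure 114 mm over their backs; the gripper's body (76 mm by 85 mm) begins 54 mm behind the grasp point. The pads swing forward as they close: fully open they stand 13 mm farther back than shut.
Start: joints at [1.121, 0.313, 0.046, 1.304, 0, 1.431], TCP at [0.175, 0.548, 0.231] pointing down, gripper open.
Joint ranges: [-2.76, 2.76], [-0.86, 1.69], [-1.03, 1.26], [-2.2, 2.34], [-1.47, 1.5], [-3.14, 3.14]. Speed limits (rad/s): [2.57, 2.57, 3.14, 3.14, 3.14, 3.14].

### API

Orientations are given as a unit quaternion [w, x, y, z].
In Python, from workcell import * gives the robot as it stands. The module is installed in compiled form; this text tells all that it offers.
- The arm moves only by the tool step_arm, never from a script. Its argument "targets" is a list of rows, each a list of 3 entries, a list of its own where there are three numbers: the turn, a rotation vector about the tool's x, y, z in degrees, then the shift along the tool's x, y, z in cm, then the finger opening in cm, from 0 to 8.54. A call has exactly 10 rows; each row shifts and turns the commanded pose from where the row before left it, along the tool's axes as they then stand; what a row does not reach is not made up. A row lasts 1/10 s, in which the tool goes at most 50 mm and 8.59 degrees, less where a joint would pass 70% of its speed; a pose out of reach is approached as far as the arm can. A call with a gripper value outside its range is refused whole. The fingers move at their own pace and stop on an object; "force" is the grip in N (left out, the last holds). Time passes only in rows, so rows that do not move let the fingers close, or fill a call up. It gives the time, the measured TCP pose, the force and the opening at its end, in the units of the state.
- get_state(): the state, without advancing time (a new reading comes with each control period).
- read_camera(name): name is "side" or "top"; returns the picture (480x640x3 uint8, red, green, blue); there is no depth.
- camera_model(name): a dict with "fx", "fy", "cx", "cy" (pixels), "dist_coeffs" ([k1, k2, p1, p2, k3] as OpenCV has them; the pictures are not rectified), "xyz" and "rotation" of the camera in the world. Camera axes: x right, y down, z forward; pixel columns grow to the right and rows downward; lengths in m; the calibration is good to about 2 mm. A picture is of the moment at which its call begins. camera_model takes no time and is no camera call.
- hand_in(): hands the job in, once; it reports no verdict.
Trained networks look in the newest picture that a camera, given by its name, has taken for a name from the list of things; names that differ only in an ending like _2 or _b are one class to them, and where a whole thing is asked for, a point or a joint stands for the part that bears it (a point fixed in the world has none). Each returns a list of dicts, best first, with "p" (0 to 1); they miss things now and then, are a little off and sometimes report something else, mostly with a low value. They report only what shows in the picture. A call takes as long as a camera call.
- find_in(camera, label): "extent" ([left, top, width, height] in pixels, round what is visible of it).
- silhouettes(camera, label): "mask" (480x640 bool, what is visible of it) and "extent" ([left, top, width, height] in pixels, round what is visible of it).
The state is a dict: "clock": time; "joint_pos": joint angles; "qvel": joint speeds; "tau": joint torques, N m; "tcp_pos": TCP position; "orientation": TCP orientation; "wrist_force": force on the tool from outside, world axes, zero at the start; "ft_torque": the same for the moment, N m; "finger_gap": finger opening in m.
Only numpy, scipy, OpenCV 4.12 (cv2) and the standard library are available. Lean on these libraries where they do the work, as an engineer would, in place of code of your own. Each camera call takes 0.05 s, during which the arm holds its last target.

## Working session

There is one attempt and no reset: what is moved stays moved. The work goes in short steps, Python scripts to look and compute and a tool call to move; the robot and the scene stay as the last step left them, time stands still between calls to the robot, and variables do not carry over. Pictures are saved under pics/ and viewed, and the job is handed in when it is done.

Besides the shell and the picture viewer there is one more tool, called as name(argument=value, ...) on one line, values as JSON. step_arm: Moves the arm, as the interface text tells. Its arguments: {"type":"object","properties":{"targets":{"type":"array","items":{"type":"array"}},"force":{"type":"number"}},"required":["targets"]}

```bash
mkdir -p pics; python3 - <<'E'
from workcell import *
import cv2
s=get_state()
print(s)
for n in("side","top"):
    m=camera_model(n);print(n,m)
    cv2.imwrite(f"pics/{n}0.png",read_camera(n)[:,:,::-1])
E
```

```text
{'clock': 0.0, 'joint_pos': array([1.12141487e+00, 3.13999784e-01, 4.49824869e-02, 1.30362581e+00,
       5.16598015e-06, 1.43117954e+00]), 'qvel': array([ 3.77126713e-04, -5.43273142e-04, -1.30899312e-03,  2.14786332e-04,
        1.57503063e-03, -2.00431831e-05]), 'tau': array([ 1.09909910e-03, -4.80632472e+01,  2.98530650e+01,  1.95265812e-02,
        8.81304527e-05,  1.67704997e-05]), 'tcp_pos': array([0.17506845, 0.54715437, 0.23041068]), 'orientation': array([ 0.69845093,  0.10845667,  0.69883346, -0.10970526]), 'wrist_force': array([-1.02022645,  0.17993707, -0.43354996]), 'ft_torque': array([ 0.02230608, -0.05198436,  0.0127707 ]), 'finger_gap': 0.08519901590815901}
side {'fx': 541.5726261819726, 'fy': 541.5726261819726, 'cx': 329.92313584491865, 'cy': 241.27858981294852, 'dist_coeffs': array([-0.09200272,  0.        ,  0.        ,  0.        ,  0.        ]), 'xyz': array([0.33944073, 0.76837736, 0.66746533]), 'rotation': array([ 0.07301996, -0.13371554,  0.87669045, -0.45629168])}
top {'fx': 512.2280405327701, 'fy': 512.2280405327701, 'cx': 325.54817404826395, 'cy': 238.46719264937613, 'dist_coeffs': array([-0.03452246,  0.        ,  0.        ,  0.        ,  0.        ]), 'xyz': array([ 3.64723176e-01, -7.66985828e-04,  1.10879791e+00]), 'rotation': array([-0.06808886,  0.71402032, -0.69350312,  0.06776661])}
```

View pics/side0.png

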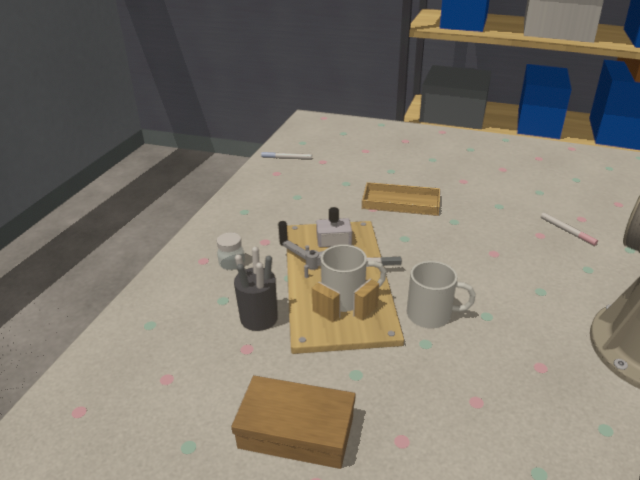

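View pics/top0.png

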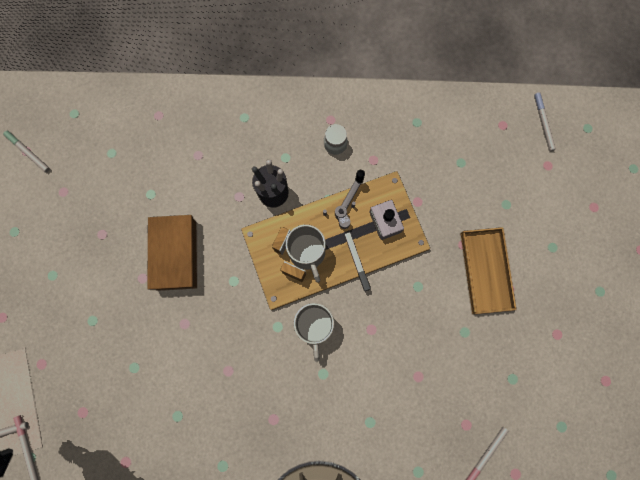

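```bash
cat > h.py <<'E'
from workcell import *
import numpy as np, cv2
from scipy.spatial.transform import Rotation as R
def Rq(q): return R.from_quat([q[1],q[2],q[3],q[0]])
def cam(n):
    m=camera_model(n);K=np.array([[m['fx'],0,m['cx']],[0,m['fy'],m['cy']],[0,0,1]])
    r=np.array(m['rotation']); Rm=Rq(r).as_matrix() if r.size==4 else r
    return K,np.array(m['dist_coeffs']),Rm,np.array(m['xyz'])
def proj(n,P):
    K,d,Rm,t=cam(n);P=np.atleast_2d(P).astype(float)
    rv=cv2.Rodrigues(Rm.T)[0]
    return cv2.projectPoints(P,rv,-Rm.T@t,K,d)[0][:,0]
def ray(n,uv):
    K,d,Rm,t=cam(n)
    u=cv2.undistortPoints(np.array(uv,float).reshape(-1,1,2),K,d)[:,0]
    return t,(Rm@np.c_[u,np.ones(len(u))].T).T
def onz(n,uv,z):
    t,D=ray(n,uv);return t+D*((z-t[2])/D[:,2])[:,None]
def crop(n,x0,y0,x1,y1,out):
    im=read_camera(n)[:,:,::-1][y0:y1,x0:x1];k=min(800/(x1-x0),600/(y1-y0))
    cv2.imwrite(out,cv2.resize(im,None,fx=k,fy=k,interpolation=cv2.INTER_CUBIC));print(out,k)
def jigT(x,y,yaw):
    c,s=np.cos(yaw),np.sin(yaw)
    return lambda p:(np.atleast_2d(p)@np.array([[c,s,0],[-s,c,0],[0,0,1]])+[x,y,0])
E
python3 - <<'E'
from h import *
crop('top',230,160,440,318,'pics/t1.png')
crop('side',270,195,410,360,'pics/s1.png')
for c in('top','side'):
  for l in('jig','marker','tray','lever_knob','jaw_grip','mug','jar','penpot','carton'):
    for r in find_in(c,l)[:3]: print(c,l,np.round(r['extent'],1),round(r['p'],2))
E
```

```text
pics/t1.png 3.7974683544303796
pics/s1.png 3.6363636363636362
top jig [241.9 170.  190.5 138.7] 0.86
top marker [346.  231.3  19.4  60. ] 0.9
top marker [334.1 169.8  30.8  58.9] 0.32
top marker [240.4 171.5 186.  138.8] 0.27
top tray [460.7 223.2  54.6  88.9] 0.97
top lever_knob [333.7 167.8  29.5  60.1] 0.95
top jaw_grip [369.3 199.5  33.1  39.4] 0.76
top mug [298.3 303.6  37.1  56.6] 0.84
top mug [287.7 225.8  38.4  56.1] 0.62
top jar [325.6 122.   23.9  35.3] 0.64
top penpot [251.2 158.9  38.7  48.3] 0.64
top penpot [369.9 198.6  31.5  41.3] 0.39
top carton [148.9 213.4  49.4  72.9] 0.62
side jig [278.  205.  130.7 148.4] 0.71
side marker [367.4 259.6  33.7   5. ] 0.78
side tray [362.7 180.5  74.2  37.7] 0.89
side tray [279.2 207.2 125.  148.3] 0.58
side lever_knob [278.4 221.4  42.3  50.2] 0.61
side jaw_grip [314.4 207.1  38.5  39.8] 0.86
side mug [318.7 244.9  68.2  70.5] 0.9
side mug [405.8 265.8  70.5  64.6] 0.56
side jar [217.5 230.9  25.7  38.4] 0.65
side penpot [232.7 245.3  45.2  86.2] 0.95
side carton [231.7 376.2 124.5  92.8] 0.88
```

View pics/t1.png

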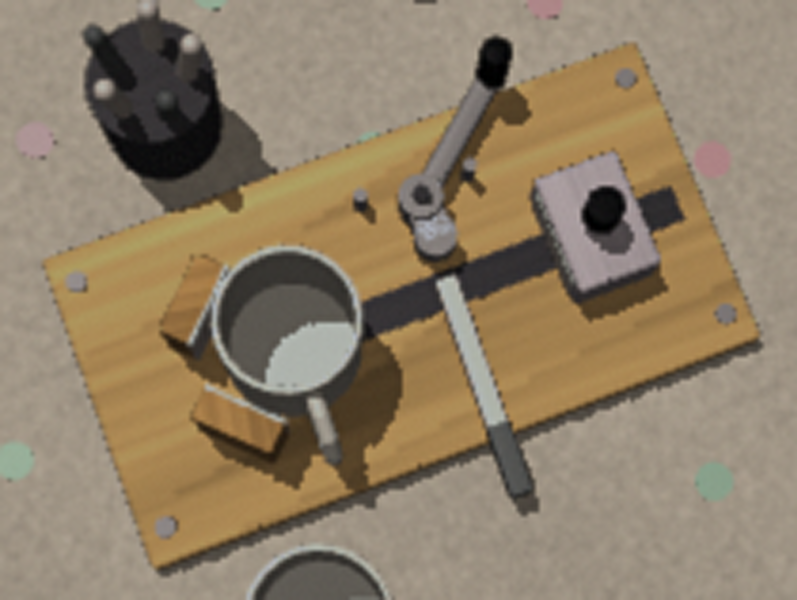

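View pics/s1.png

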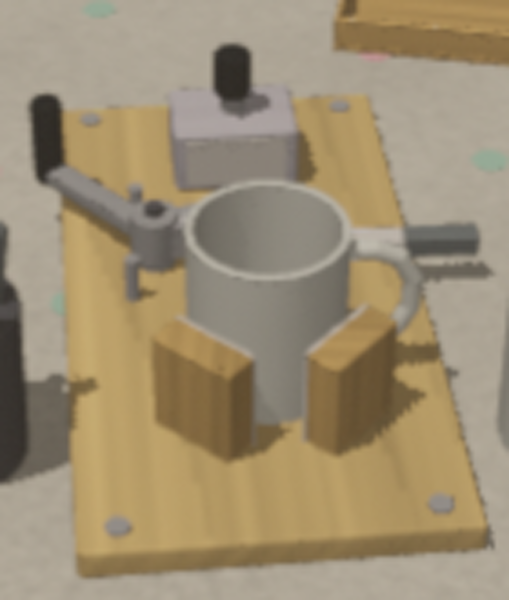

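```bash
python3 - <<'E'
from h import *
from scipy.optimize import least_squares
t=lambda *p:np.array(p)/3.797+[230,160]-0.37
s=lambda *p:np.array(p)/3.636+[270,195]-0.37
C=np.array([[.1,.185,.018],[.1,-.185,.018],[-.09,-.185,.018],[-.09,.185,.018]])
tu=t([43,262],[634,43],[760,340],[160,567]); su=s([78,555],[62,108],[369,97],[487,528])
f=lambda q:np.r_[(proj('top',jigT(*q)(C))-tu).ravel(),(proj('side',jigT(*q)(C))-su).ravel()]
r=least_squares(f,[.5,0,.3],loss='soft_l1');print(r.x,np.round(r.fun.reshape(-1,2),1))
for nm,sel in(('top',slice(0,8)),('side',slice(8,16))): print(nm,least_squares(lambda q:f(q)[sel],[.5,0,.3]).x)
J=r.x;c,sn=np.cos(J[2]),np.sin(J[2])
inv=lambda P:(np.atleast_2d(P)-[J[0],J[1],0])@np.array([[c,-sn,0],[sn,c,0],[0,0,1]])
for nm,uv,z in(('knobtop',[496,47],.083),('griptop',[606,205],.094),('hub',[422,197],.05),('lobe',[436,233],.05),('mugrim',[288,322],.108)):
    P=onz('top',t(uv),z);print(nm,P.round(4),inv(P).round(4))
for nm,uv,z in(('knobtop',[46,102],.083),('griptop',[232,52],.094),('mugrim',[268,230],.108)):
    P=onz('side',s(uv),z);print('side',nm,P.round(4),inv(P).round(4))
P=onz('top',t([449,279],[509,492],[449+0,278]),.031)
print('marker',P.round(4),inv(P).round(4), np.linalg.norm(P[0]-P[1]))
np.save('J.npy',J)
crop('top',450,215,530,325,'pics/t2.png')
crop('side',340,170,460,230,'pics/s2.png')
E
```

```text
[ 0.57243628 -0.01848396  0.3919649 ] [[-1.3 -0.3]
 [ 0.  -0.1]
 [ 0.2  0.1]
 [-2.9  1.6]
 [-0.7 -0.7]
 [-0.9 -0.3]
 [ 0.4 -1.8]
 [ 0.8 -1. ]]
top [ 0.57337    -0.0207075   0.39552085]
side [ 0.57153958 -0.01637912  0.3899223 ]
knobtop [[ 0.7085 -0.066   0.083 ]] [[ 0.1076 -0.0959  0.083 ]]
griptop [[ 0.6178 -0.1257  0.094 ]] [[ 0.001  -0.1165  0.094 ]]
hub [[ 0.6304 -0.028   0.05  ]] [[ 0.0499 -0.0309  0.05  ]]
lobe [[ 0.6099 -0.0363  0.05  ]] [[ 0.0278 -0.0307  0.05  ]]
mugrim [[0.5464 0.042  0.108 ]] [[-0.0009  0.0658  0.108 ]]
side knobtop [[ 0.7043 -0.0616  0.083 ]] [[ 0.1054 -0.0902  0.083 ]]
side griptop [[ 0.6173 -0.1238  0.094 ]] [[ 0.0012 -0.1145  0.094 ]]
side mugrim [[0.5464 0.0472 0.108 ]] [[0.001  0.0706 0.108 ]]
marker [[ 0.5878 -0.0448  0.031 ]
 [ 0.4683 -0.0806  0.031 ]
 [ 0.5884 -0.0448  0.031 ]] [[ 0.0042 -0.0302  0.031 ]
 [-0.12   -0.0176  0.031 ]
 [ 0.0047 -0.0304  0.031 ]] 0.12475253256050652
pics/t2.png 5.454545454545454
pics/s2.png 6.666666666666667
```

View pics/t2.png

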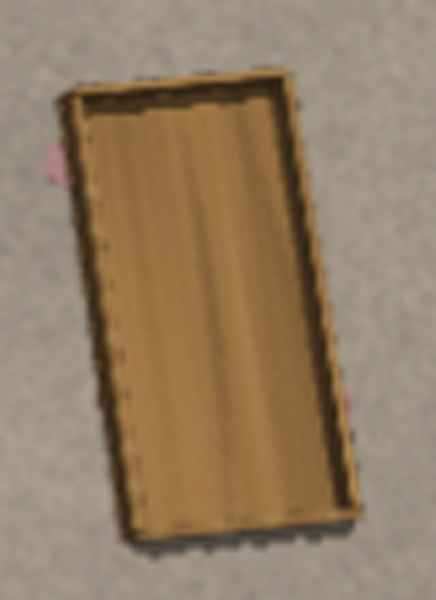

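View pics/s2.png

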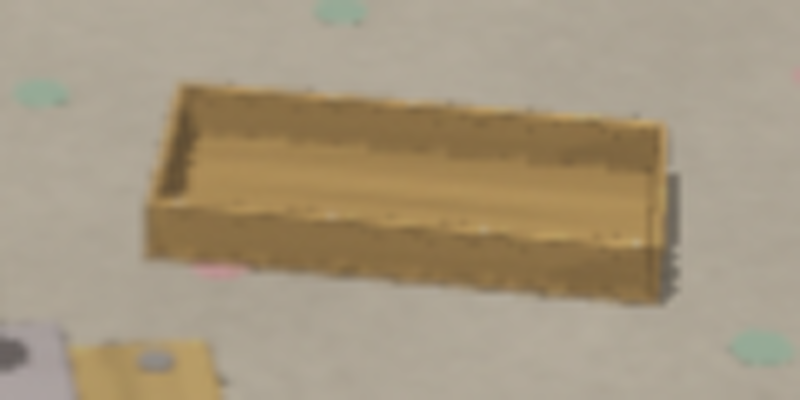

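```bash
python3 - <<'E'
from h import *
J=np.load('J.npy');c,sn=np.cos(J[2]),np.sin(J[2])
inv=lambda P:(np.atleast_2d(P)-[J[0],J[1],0])@np.array([[c,-sn,0],[sn,c,0],[0,0,1]])
m=silhouettes('top','marker')[0]['mask']
p=np.argwhere(m)[:,::-1].astype(np.float32)
P=onz('top',p,.027)[:,:2]
r=cv2.minAreaRect((P*1000).astype(np.float32));print(r, P.mean(0))
u,sg,vt=np.linalg.svd(P-P.mean(0),full_matrices=False);print('dir',vt[0],np.degrees(np.arctan2(vt[0][1],vt[0][0])))
e=(P-P.mean(0))@vt[0];print(e.min(),e.max())
print('jig',inv([[*P.mean(0),.018]]))
t=lambda *p:np.array(p)/5.4545+[450,215]-.4
T=onz('top',t([72,92],[290,72],[357,513],[137,535]),.024);print(T.round(4),T.mean(0))
d=T[0]+T[1]-T[2]-T[3];print('tray x dir deg',np.degrees(np.arctan2(d[1],d[0])))
T=onz('side',np.array([[182,83],[665,123],[663,242],[150,202]])/6.667+[340,170]-.4,.024);print(T.round(4),T.mean(0))
s=get_state();print(Rq(s['orientation']).as_matrix().round(3))
E
```

```text
Traceback (most recent call last):
IndexError: list index out of range
```

```bash
python3 - <<'E'
from h import *
J=np.load('J.npy');c,sn=np.cos(J[2]),np.sin(J[2])
inv=lambda P:(np.atleast_2d(P)-[J[0],J[1],0])@np.array([[c,-sn,0],[sn,c,0],[0,0,1]])
read_camera('top');L=silhouettes('top','marker')
if L:
    print(L[0]['p'],L[0]['extent'])
    p=np.argwhere(L[0]['mask'])[:,::-1].astype(np.float32)
    P=onz('top',p,.027)[:,:2]
    print(P.mean(0),cv2.minAreaRect((P*1000).astype(np.float32)))
    u,sg,vt=np.linalg.svd(P-P.mean(0),full_matrices=False);print('dir',np.degrees(np.arctan2(vt[0][1],vt[0][0])))
q=lambda *p:np.array(p)/3.797+[230,160]-.37
P=onz('top',q([449,279],[519,491]),.031);d=P[0]-P[1];print('click',P.mean(0),np.linalg.norm(d),np.degrees(np.arctan2(d[1],d[0])),inv(P))
t=lambda *p:np.array(p)/5.4545+[450,215]-.4
T=onz('top',t([72,92],[290,72],[357,513],[137,535]),.024);print(T.round(4),T.mean(0))
d=T[0]+T[1]-T[2]-T[3];print('tray x dir deg',np.degrees(np.arctan2(d[1],d[0])))
T=onz('side',np.array([[182,83],[665,123],[663,242],[150,202]])/6.667+[340,170]-.4,.024);print(T.round(4),T.mean(0))
s=get_state();print(Rq(s['orientation']).as_matrix().round(3))
E
```

```text
0.79 [345.3, 233.6, 22.4, 58.9]
[ 0.52490143 -0.06637581] ((528.5458374023438, -65.96707916259766), (130.2876739501953, 16.276412963867188), 19.81769561767578)
dir -159.49060883777264
click [ 0.52841647 -0.06547217  0.031     ] 0.12577630269277132 19.161759091714863 [[ 0.00415302 -0.03022475  0.031     ]
 [-0.1214152  -0.02299294  0.031     ]]
[[ 0.6003 -0.2945  0.024 ]
 [ 0.611  -0.3822  0.024 ]
 [ 0.4367 -0.4021  0.024 ]
 [ 0.426  -0.316   0.024 ]] [ 0.51850355 -0.34869571  0.024     ]
tray x dir deg 6.776613116635495
[[ 0.6099 -0.3775  0.024 ]
 [ 0.4348 -0.4002  0.024 ]
 [ 0.4237 -0.3165  0.024 ]
 [ 0.5993 -0.2906  0.024 ]] [ 0.51689732 -0.34620688  0.024     ]
[[ 0.     0.305  0.952]
 [ 0.     0.952 -0.305]
 [-1.     0.     0.   ]]
```

```bash
cat > plan.py <<'E'
from h import *
import workcell
def yawof(q):
    M=Rq(q).as_matrix();return np.degrees(np.arctan2(M[1,1],M[0,1]))
def plan(wps,start=None):
    """wps: (x,y,z,yawdeg,gap_cm,nrows). prints rows"""
    s=get_state();p=np.array(s['tcp_pos']);yw=yawof(s['orientation'])
    if start is not None:p=np.array(start[:3]);yw=start[3]
    out=[]
    for x,y,z,yt,g,n in wps:
        for i in range(n):
            k=n-i;d=(np.array([x,y,z])-p)/k;dy=(yt-yw)/k
            a=np.radians(yw);ly=d[0]*np.cos(a)+d[1]*np.sin(a);lz=d[0]*np.sin(a)-d[1]*np.cos(a)
            row=[[round(-dy,1),0,0],[round(-d[2]*100,2),round(ly*100,2),round(lz*100,2)],g];out.append(row)
            ly,lz,dx=row[1][1]/100,row[1][2]/100,row[1][0]/100
            p=p+np.array([ly*np.cos(a)+lz*np.sin(a),ly*np.sin(a)-lz*np.cos(a),-dx]);yw-=row[0][0]
    for i in range(0,len(out),10):
        print(str(out[i:i+10]).replace(' ',''))
    print('end',p.round(4),yw)
def st():
    s=get_state();print(round(s['clock'],2),'tcp',s['tcp_pos'].round(4),'yaw',round(yawof(s['orientation']),1),'F',s['wrist_force'].round(1),'gap',round(s['finger_gap'],4),'j',s['joint_pos'].round(2),'tilt',Rq(s['orientation']).as_matrix()[:,0].round(3))
E
python3 - <<'E'
from plan import *
print([n for n in dir(workcell) if not n.startswith('_')], getattr(workcell,'hold_point_z',None))
st()
plan([(.528,-.065,.20,109.5,4,20)])
E
```

```text
['MotionError', 'camera_model', 'find_in', 'get_state', 'hand_in', 'hold_point_z', 'read_camera', 'silhouettes'] 0.0187
1.35 tcp [0.1753 0.5477 0.2313] yaw 72.2 F [-0.4 -0.4  0.7] gap 0.0852 j [ 1.12  0.31  0.05  1.3  -0.    1.43] tilt [ 0.  0. -1.]
[[[np.float64(-1.9),0,0],[np.float64(0.16),np.float64(-2.38),np.float64(2.61)],4],[[np.float64(-1.9),0,0],[np.float64(0.16),np.float64(-2.47),np.float64(2.53)],4],[[np.float64(-1.9),0,0],[np.float64(0.16),np.float64(-2.55),np.float64(2.45)],4],[[np.float64(-1.9),0,0],[np.float64(0.16),np.float64(-2.63),np.float64(2.36)],4],[[np.float64(-1.9),0,0],[np.float64(0.16),np.float64(-2.7),np.float64(2.28)],4],[[np.float64(-1.9),0,0],[np.float64(0.16),np.float64(-2.78),np.float64(2.19)],4],[[np.float64(-1.8),0,0],[np.float64(0.16),np.float64(-2.85),np.float64(2.09)],4],[[np.float64(-1.9),0,0],[np.float64(0.15),np.float64(-2.91),np.float64(2.0)],4],[[np.float64(-1.8),0,0],[np.float64(0.16),np.float64(-2.98),np.float64(1.9)],4],[[np.float64(-1.9),0,0],[np.float64(0.15),np.float64(-3.04),np.float64(1.81)],4]]
[[[np.float64(-1.8),0,0],[np.float64(0.16),np.float64(-3.09),np.float64(1.71)],4],[[np.float64(-1.9),0,0],[np.float64(0.15),np.float64(-3.15),np.float64(1.61)],4],[[np.float64(-1.8),0,0],[np.float64(0.16),np.float64(-3.2),np.float64(1.5)],4],[[np.float64(-1.9),0,0],[np.float64(0.15),np.float64(-3.24),np.float64(1.4)],4],[[np.float64(-1.8),0,0],[np.float64(0.16),np.float64(-3.29),np.float64(1.3)],4],[[np.float64(-1.9),0,0],[np.float64(0.15),np.float64(-3.33),np.float64(1.19)],4],[[np.float64(-1.8),0,0],[np.float64(0.16),np.float64(-3.37),np.float64(1.08)],4],[[np.float64(-1.9),0,0],[np.float64(0.15),np.float64(-3.4),np.float64(0.97)],4],[[np.float64(-1.8),0,0],[np.float64(0.16),np.float64(-3.42),np.float64(0.86)],4],[[np.float64(-1.9),0,0],[np.float64(0.15),np.float64(-3.45),np.float64(0.76)],4]]
end [ 0.528 -0.065  0.2  ] 109.54888800889923
```

step_arm(targets=[[[-7.5, 0, 0], [0, 0, 0], 4], [[-7.5, 0, 0], [0, 0, 0], 4], [[-7.5, 0, 0], [0, 0, 0], 4], [[-7.5, 0, 0], [0, 0, 0], 4], [[-7.3, 0, 0], [0, 0, 0], 4], [[0, 0, 0], [0.2, -4, 0.7], 4], [[0, 0, 0], [0.2, -4, 0.7], 4], [[0, 0, 0], [0.2, -4, 0.7], 4], [[0, 0, 0], [0.2, -4, 0.7], 4], [[0, 0, 0], [0.2, -4, 0.7], 4]])

```text
clock: 2.35
tcp_pos: [0.2757, 0.3696, 0.2214]
orientation: [0.697, -0.12, 0.697, 0.12]
wrist_force: [0.4, -1.0, 0.3]
finger_gap: 0.04
```

step_arm(targets=[[[0, 0, 0], [0.2, -4, 0.7], 4], [[0, 0, 0], [0.2, -4, 0.7], 4], [[0, 0, 0], [0.2, -4, 0.7], 4], [[0, 0, 0], [0.2, -4, 0.7], 4], [[0, 0, 0], [0.2, -4, 0.7], 4], [[0, 0, 0], [0.2, -4, 0.8], 4], [[0, 0, 0], [0.2, -4, 0.8], 4], [[0, 0, 0], [0.2, -4, 0.8], 4], [[0, 0, 0], [0.2, -4, 0.8], 4], [[0, 0, 0], [0.2, -4, 0.8], 4]])

```text
clock: 3.35
tcp_pos: [0.4805, 0.0174, 0.2015]
orientation: [0.697, -0.12, 0.697, 0.12]
wrist_force: [1.2, 0.8, -0.7]
finger_gap: 0.0402
```

```bash
sed -i 's/round(-dy,1)/float(round(-dy,1))/;s/\[round(-d\[2\]\*100,2),round(ly\*100,2),round(lz\*100,2)\]/[float(round(v*100,2)) for v in (-d[2],ly,lz)]/' plan.py; python3 - <<'E'
from plan import *
st();plan([(.528,-.065,.12,109.5,4,4),(.528,-.065,.022,109.5,4,6)])
E
```

```text
3.35 tcp [0.4805 0.0174 0.2015] yaw 109.5 F [ 1.2  0.8 -0.7] gap 0.0402 j [-0.13  0.14 -0.25  1.18  0.   -0.47] tilt [ 0.001  0.    -1.   ]
[[[0.0,0,0],[2.04,-2.34,0.43],4],[[0.0,0,0],[2.04,-2.34,0.43],4],[[0.0,0,0],[2.03,-2.34,0.43],4],[[0.0,0,0],[2.04,-2.33,0.43],4],[[0.0,0,0],[1.63,-0.0,0.0],4],[[0.0,0,0],[1.63,-0.0,0.0],4],[[0.0,0,0],[1.63,-0.0,0.0],4],[[0.0,0,0],[1.64,-0.0,0.0],4],[[0.0,0,0],[1.63,-0.0,0.0],4],[[0.0,0,0],[1.64,-0.0,0.0],4]]
end [ 0.528 -0.065  0.022] 109.53233329568556
```

step_arm(targets=[[[0, 0, 0], [1, -3.1, 0.6], 4], [[0, 0, 0], [2, -3.1, 0.6], 4], [[0, 0, 0], [2.5, -3.1, 0.5], 4], [[0, 0, 0], [2.5, 0, 0], 4], [[0, 0, 0], [2, 0, 0], 4], [[0, 0, 0], [2, 0, 0], 4], [[0, 0, 0], [2, 0, 0], 4], [[0, 0, 0], [0, 0, 0], 4], [[0, 0, 0], [0, 0, 0], 4], [[0, 0, 0], [0, 0, 0], 4]])

```text
clock: 4.35
tcp_pos: [0.5278, -0.0631, 0.0625]
orientation: [0.697, -0.12, 0.696, 0.12]
wrist_force: [-0.1, -0.0, -0.4]
finger_gap: 0.0401
```

```bash
python3 - <<'E'
from plan import *
st();crop('top',230,160,440,318,'pics/t3.png');crop('side',270,195,430,315,'pics/s3.png')
E
```

```text
4.35 tcp [ 0.5278 -0.0631  0.0625] yaw 109.6 F [-0.1 -0.  -0.4] gap 0.0401 j [-0.27  0.34 -0.35  0.88  0.   -0.61] tilt [ 0.002 -0.    -1.   ]
pics/t3.png 3.7974683544303796
pics/s3.png 5.0
```

View pics/t3.png

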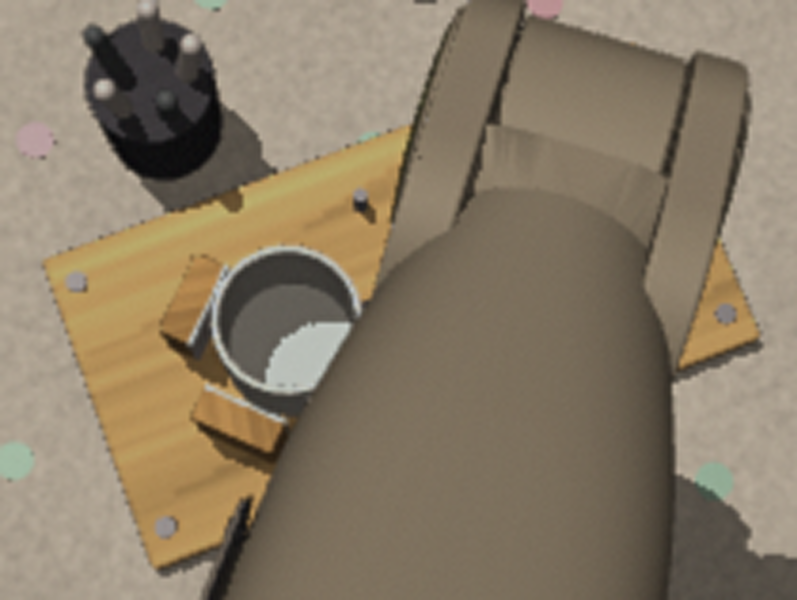

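View pics/s3.png

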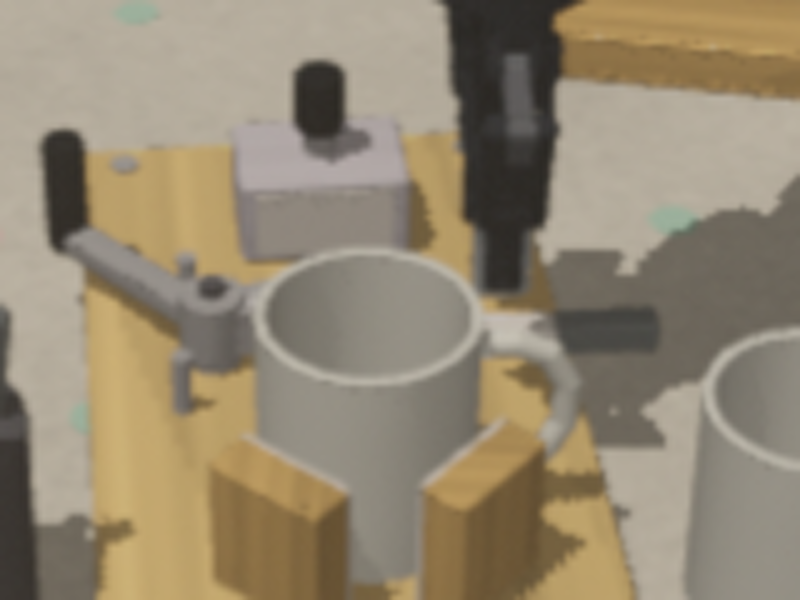

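step_arm(force=25, targets=[[[0, 0, 0], [1, -0.2, 0], 4], [[0, 0, 0], [1, 0, 0], 4], [[0, 0, 0], [1, 0, 0], 4], [[0, 0, 0], [1, 0, 0], 4], [[0, 0, 0], [0, 0, 0], 4], [[0, 0, 0], [0, 0, 0], 0.5], [[0, 0, 0], [0, 0, 0], 0.5], [[0, 0, 0], [0, 0, 0], 0.5], [[0, 0, 0], [0, 0, 0], 0.5], [[0, 0, 0], [0, 0, 0], 0.5]])

```text
clock: 5.45
tcp_pos: [0.5278, -0.0648, 0.0216]
orientation: [0.697, -0.12, 0.697, 0.12]
wrist_force: [0.8, 0.4, -0.1]
finger_gap: 0.0118
```

step_arm(targets=[[[0, 0, 0], [0, 0, 0], 0.5], [[0, 0, 0], [-1, 0, 0], 0.5], [[0, 0, 0], [-2, 0, 0], 0.5], [[0, 0, 0], [-3, 0, 0], 0.5], [[0, 0, 0], [-4, 0, 0], 0.5], [[0, 0, 0], [-3, 0, 0], 0.5], [[0, 0, 0], [-2, 0, 0], 0.5], [[0, 0, 0], [-1, 0, 0], 0.5], [[0, 0, 0], [0, 0, 0], 0.5], [[0, 0, 0], [0, 0, 0], 0.5]])

```text
clock: 6.45
tcp_pos: [0.5271, -0.0646, 0.1805]
orientation: [0.697, -0.12, 0.697, 0.12]
wrist_force: [0.3, -0.8, -0.6]
finger_gap: 0.0118
```

```bash
python3 - <<'E'
from plan import *
st();crop('side',250,100,450,250,'pics/s4.png')
plan([(.518,-.347,.18,97.5,.5,10)])
E
```

```text
6.45 tcp [ 0.5271 -0.0646  0.1805] yaw 109.5 F [ 0.3 -0.8 -0.6] gap 0.0118 j [-0.27  0.25 -0.17  1.16  0.   -0.61] tilt [-0.001  0.    -1.   ]
pics/s4.png 4.0
[[[1.2,0,0],[0.0,-2.63,-1.03],0.5],[[1.2,0,0],[0.0,-2.65,-0.97],0.5],[[1.2,0,0],[0.0,-2.67,-0.92],0.5],[[1.2,0,0],[0.0,-2.69,-0.86],0.5],[[1.2,0,0],[0.0,-2.71,-0.8],0.5],[[1.2,0,0],[0.0,-2.73,-0.75],0.5],[[1.2,0,0],[0.0,-2.74,-0.69],0.5],[[1.2,0,0],[0.0,-2.76,-0.63],0.5],[[1.2,0,0],[0.0,-2.77,-0.57],0.5],[[1.2,0,0],[0.0,-2.77,-0.52],0.5]]
end [ 0.518 -0.347  0.18 ] 97.5481515204943
```

View pics/s4.png

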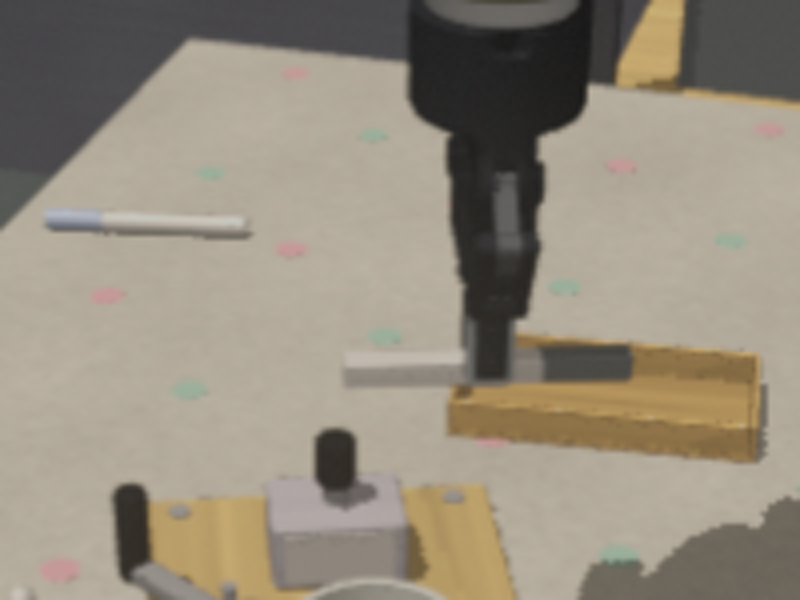

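step_arm(targets=[[[6, 0, 0], [0, 0, 0], 0.5], [[6, 0, 0], [0, 0, 0], 0.5], [[0, 0, 0], [0, -3.5, -0.6], 0.5], [[0, 0, 0], [0, -3.5, -0.6], 0.5], [[0, 0, 0], [0, -3.5, -0.6], 0.5], [[0, 0, 0], [0, -3.5, -0.6], 0.5], [[0, 0, 0], [0, -3.5, -0.6], 0.5], [[0, 0, 0], [0, -3.5, -0.6], 0.5], [[0, 0, 0], [0, -3.5, -0.5], 0.5], [[0, 0, 0], [0, -3.4, -0.5], 0.5]])

```text
clock: 7.5
tcp_pos: [0.5177, -0.3483, 0.1792]
orientation: [0.705, -0.046, 0.706, 0.047]
wrist_force: [0.2, -0.7, -0.1]
finger_gap: 0.012
```

step_arm(targets=[[[0, 0, 0], [1, 0, 0], 0.5], [[0, 0, 0], [3, 0, 0], 0.5], [[0, 0, 0], [3, 0, 0], 0.5], [[0, 0, 0], [3, 0, 0], 0.5], [[0, 0, 0], [2.5, 0, 0], 0.5], [[0, 0, 0], [2, 0, 0], 0.5], [[0, 0, 0], [0, 0, 0], 0.5], [[0, 0, 0], [0, 0, 0], 0.5], [[0, 0, 0], [0, 0, 0], 0.5], [[0, 0, 0], [0, 0, 0], 0.5]])

```text
clock: 8.5
tcp_pos: [0.5194, -0.3479, 0.0376]
orientation: [0.706, -0.047, 0.705, 0.046]
wrist_force: [-0.0, -0.0, -0.8]
finger_gap: 0.0118
```

```bash
python3 - <<'E'
from plan import *
st();crop('side',330,140,450,230,'pics/s5.png')
E
```

```text
8.5 tcp [ 0.5194 -0.3479  0.0376] yaw 97.6 F [-0.  -0.  -0.8] gap 0.0118 j [-0.72  0.52 -0.13  0.92  0.   -0.85] tilt [ 0.002 -0.001 -1.   ]
pics/s5.png 6.666666666666667
```

View pics/s5.png

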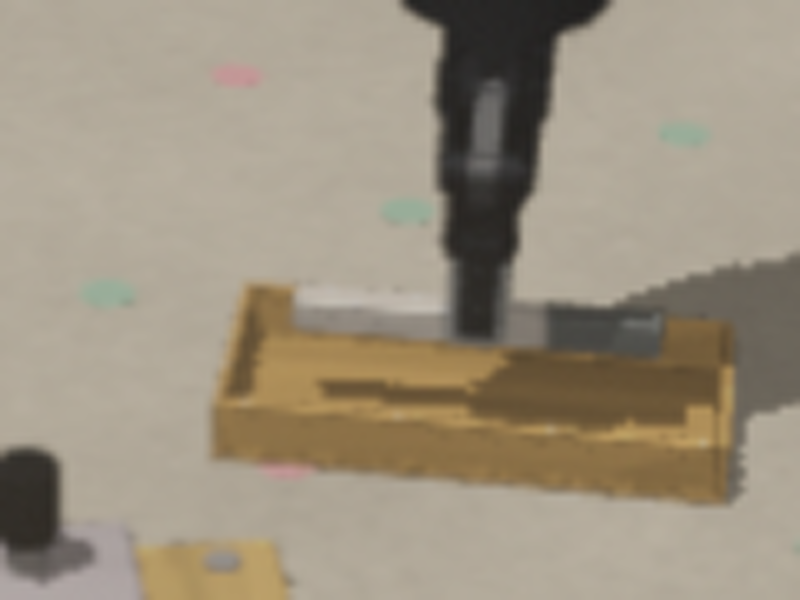

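step_arm(targets=[[[0, 0, 0], [1.4, 0, 0], 0.5], [[0, 0, 0], [1.4, 0, 0], 0.5], [[0, 0, 0], [0, 0, 0], 0.5], [[0, 0, 0], [0, 0, 0], 3.5], [[0, 0, 0], [0, 0, 0], 3.5], [[0, 0, 0], [0, 0, 0], 3.5], [[0, 0, 0], [-1, 0, 0], 3.5], [[0, 0, 0], [-3, 0, 0], 3.5], [[0, 0, 0], [-4, 0, 0], 3.5], [[0, 0, 0], [-4, 0, 0], 3.5]])

```text
clock: 9.55
tcp_pos: [0.5183, -0.3471, 0.13]
orientation: [0.705, -0.046, 0.706, 0.047]
wrist_force: [1.3, 0.1, 0.3]
finger_gap: 0.0351
```

```bash
python3 - <<'E'
from plan import *
st();crop('side',330,100,450,230,'pics/s6.png');crop('top',220,100,440,265,'pics/t6.png')
crop('side',210,200,350,340,'pics/s7.png')
E
```

```text
9.55 tcp [ 0.5183 -0.3471  0.13  ] yaw 97.6 F [1.3 0.1 0.3] gap 0.0351 j [-0.72  0.45 -0.    1.12  0.   -0.85] tilt [-0.     0.001 -1.   ]
pics/s6.png 4.615384615384615
pics/t6.png 3.6363636363636362
pics/s7.png 4.285714285714286
```

View pics/s6.png

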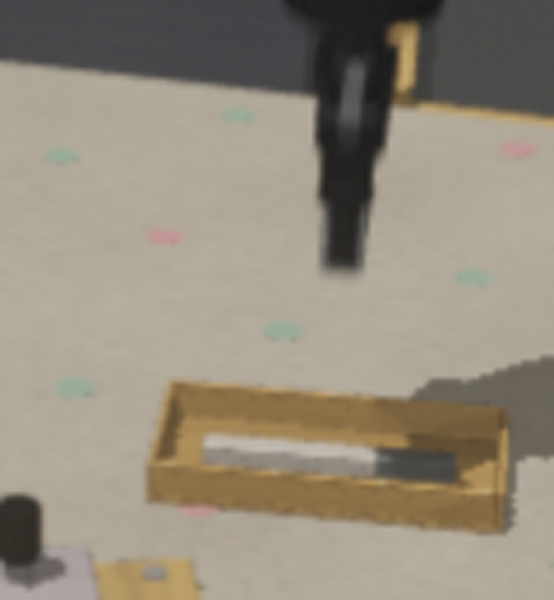

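View pics/t6.png

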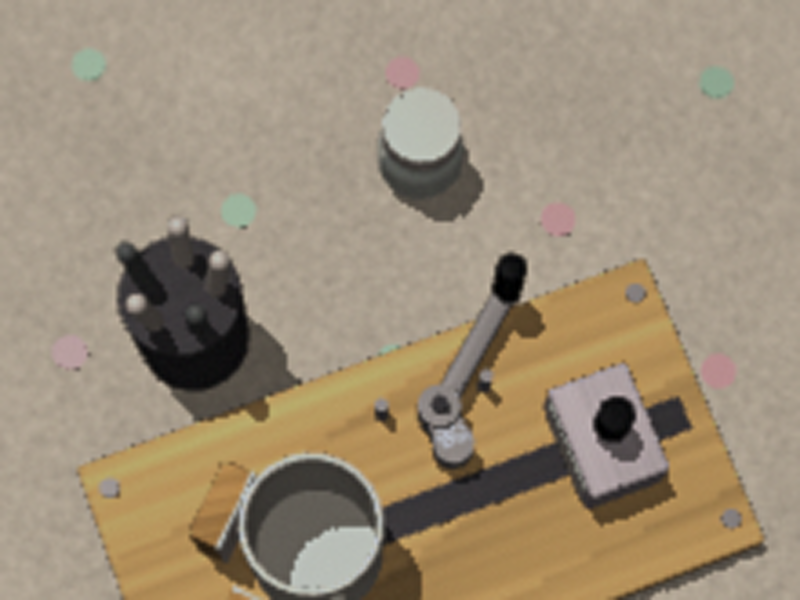

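View pics/s7.png

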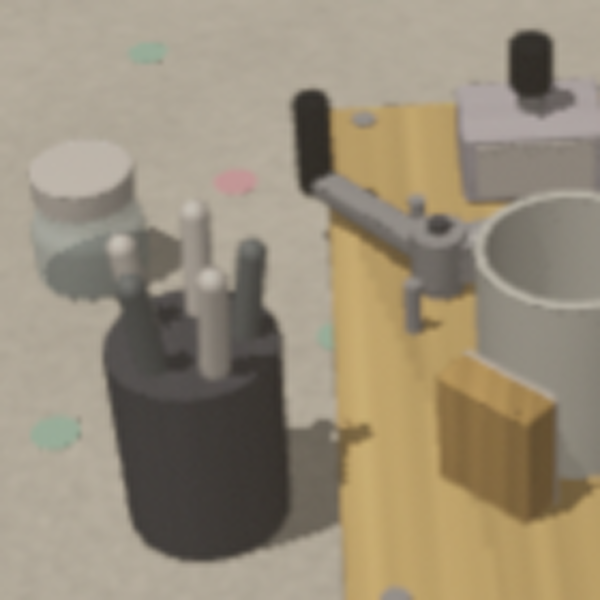

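```bash
python3 - <<'E'
from plan import *
J=np.load('J.npy');T=jigT(*J)
t=lambda *p:np.array(p)/3.636+[220,100]-.37
print('pot',onz('top',t([181,300]),.09).round(3),'jar',onz('top',t([422,125]),.06).round(3))
print('pens',onz('top',t([220,260],[196,315],[136,303],[180,228]),.14).round(3))
print('mug2',onz('top',[[314,324]],.09).round(3))
s=lambda *p:np.array(p)/4.2857+[210,200]-.37
print('side pot',onz('side',s([192,345]),.09).round(3),'jar',onz('side',s([82,168]),.06).round(3),'pens',onz('side',s([195,210],[211,278],[250,248]),.14).round(3))
pv=T([.05,-.029,.018])[0];print('pivot',pv)
for a in range(-50,41,10):
    r=np.radians(a);print(a,T([.05+.085*np.cos(r),-.029+.085*np.sin(r),.0655]).round(4),round(a+np.degrees(J[2]),1))
print('jaw home grip',T([0,.01,.08]),'now',T([0,-.1155,.08]),np.degrees(J[2]))
E
```

```text
pot [[0.679 0.122 0.09 ]] jar [[ 0.801 -0.013  0.06 ]]
pens [[0.687 0.096 0.14 ]
 [0.655 0.108 0.14 ]
 [0.661 0.141 0.14 ]
 [0.704 0.119 0.14 ]]
mug2 [[0.391 0.02  0.09 ]]
side pot [[0.679 0.129 0.09 ]] jar [[ 0.799 -0.009  0.06 ]] pens [[0.683 0.107 0.14 ]
 [0.659 0.145 0.14 ]
 [0.653 0.124 0.14 ]]
pivot [ 0.62972244 -0.02618436  0.018     ]
-50 [[ 0.7051 -0.0655  0.0655]] -27.5
-40 [[ 0.7108 -0.0518  0.0655]] -17.5
-30 [[ 0.714  -0.0373  0.0655]] -7.5
-20 [[ 0.7146 -0.0225  0.0655]] 2.5
-10 [[ 0.7127 -0.0078  0.0655]] 12.5
0 [[0.7083 0.0063 0.0655]] 22.5
10 [[0.7014 0.0194 0.0655]] 32.5
20 [[0.6924 0.0312 0.0655]] 42.5
30 [[0.6815 0.0412 0.0655]] 52.5
40 [[0.669  0.0492 0.0655]] 62.5
jaw home grip [[ 0.56861623 -0.00924236  0.08      ]] now [[ 0.61655786 -0.12522447  0.08      ]] 22.457934302234733
```

step_arm(targets=[[[7, 0, 0], [-1, 0, 0], 0], [[7, 0, 0], [-1, 0, 0], 0], [[7, 0, 0], [-1, 0, 0], 0], [[7, 0, 0], [0, 0, 0], 0], [[7, 0, 0], [0, 0, 0], 0], [[0, 0, 0], [0, 4, 0.1], 0], [[0, 0, 0], [0, 4, 0.1], 0], [[0, 0, 0], [0, 4, 0.1], 0], [[0, 0, 0], [0, 4, 0.1], 0], [[0, 0, 0], [0, 4, 0.1], 0]])

```text
clock: 10.7
tcp_pos: [0.6151, -0.1705, 0.1573]
orientation: [0.686, 0.168, 0.688, -0.168]
wrist_force: [0.7, 0.6, -0.4]
finger_gap: -0.0003
```

step_arm(targets=[[[0, 0, 0], [0, 4, 0.1], 0], [[0, 0, 0], [0, 4, 0.1], 0], [[0, 0, 0], [0, 2.9, 0], 0], [[0, 0, 0], [0, 0, 0], 0], [[0, 0, 0], [2, 0, 0], 0], [[0, 0, 0], [3, 0, 0], 0], [[0, 0, 0], [2, 0, 0], 0], [[0, 0, 0], [1, 0, 0], 0], [[0, 0, 0], [0, 0, 0], 0], [[0, 0, 0], [0, 0, 0], 0]])

```text
clock: 11.7
tcp_pos: [0.6674, -0.0769, 0.0788]
orientation: [0.687, 0.168, 0.687, -0.168]
wrist_force: [0.2, -0.1, 1.0]
finger_gap: 0.0002
```

```bash
python3 - <<'E'
from plan import *
st();crop('side',250,160,390,265,'pics/s8.png');crop('top',300,120,440,225,'pics/t8.png')
E
```

```text
11.7 tcp [ 0.6674 -0.0769  0.0788] yaw 62.5 F [ 0.2 -0.1  1. ] gap 0.0002 j [-0.23  0.57  0.07  1.07  0.    0.25] tilt [ 0. -0. -1.]
pics/s8.png 5.714285714285714
pics/t8.png 5.714285714285714
```

View pics/s8.png

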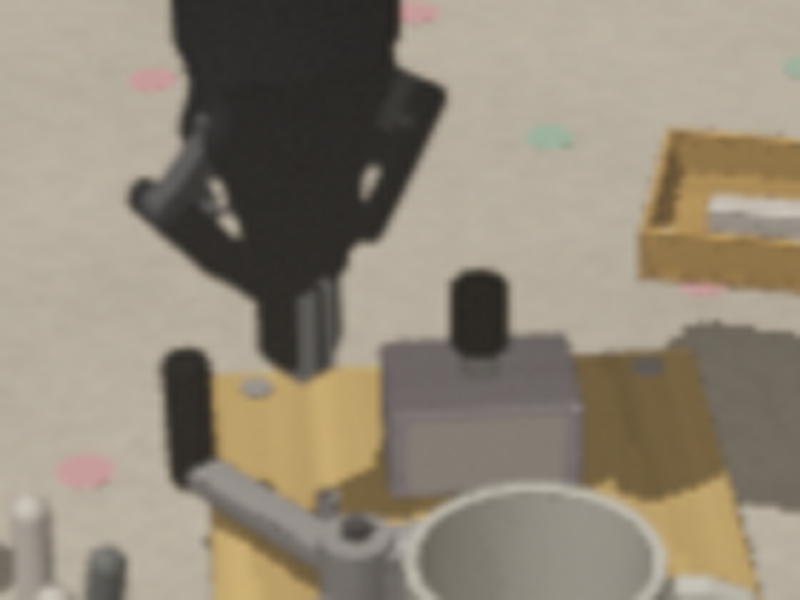

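View pics/t8.png

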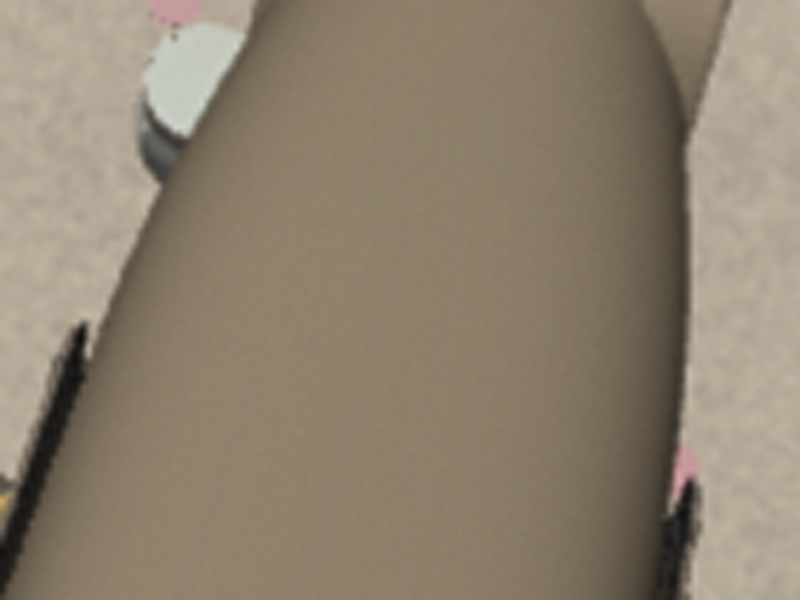

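step_arm(targets=[[[0, 0, 0], [0.5, 0, 0.1], 0], [[0, 0, 0], [0.5, 0, 0], 0], [[0, 0, 0], [0.5, 0, 0], 0], [[0, 0, 0], [0.5, 0, 0], 0], [[0, 0, 0], [0.5, 0, 0], 0], [[0, 0, 0], [0.5, 0, 0], 0], [[0, 0, 0], [0.5, 0, 0], 0], [[0, 0, 0], [0.5, 0, 0], 0], [[0, 0, 0], [0.3, 0, 0], 0], [[0, 0, 0], [0, 0, 0], 0]])

```text
clock: 12.8
tcp_pos: [0.6677, -0.0767, 0.0346]
orientation: [0.687, 0.168, 0.687, -0.168]
wrist_force: [0.2, 1.4, 0.8]
finger_gap: -0.0
```

```bash
cat >> plan.py <<'E'
def arc(r,off,a0,a1,n,g,pv=(.6297,-.0262),z=.036,pre=None):
    """lever frame follow: tool y = tangential ccw. a=world bar dir deg"""
    w=[]
    for i in range(1,n+1):
        a=np.radians(a0+(a1-a0)*i/n);er=np.array([np.cos(a),np.sin(a)]);et=np.array([-np.sin(a),np.cos(a)])
        p=np.array(pv)+r*er+off*et;w.append((p[0],p[1],z,np.degrees(a)+90,g,1))
    return w
E
python3 - <<'E'
from plan import *
st();crop('side',250,160,390,265,'pics/s9.png')
plan(arc(.056,-.0215,-26,54,20,0))
E
```

```text
12.8 tcp [ 0.6677 -0.0767  0.0346] yaw 62.6 F [0.2 1.4 0.8] gap -0.0 j [-0.23  0.61  0.02  0.98  0.    0.25] tilt [-0.001  0.    -1.   ]
pics/s9.png 5.714285714285714
[[[-5.5,0,0],[-0.1,1.12,0.05],0],[[-4.0,0,0],[-0.0,0.39,0.13],0],[[-4.0,0,0],[-0.0,0.4,0.14],0],[[-4.0,0,0],[-0.0,0.4,0.14],0],[[-4.0,0,0],[-0.0,0.39,0.13],0],[[-4.0,0,0],[-0.0,0.4,0.14],0],[[-4.0,0,0],[-0.0,0.39,0.14],0],[[-4.0,0,0],[-0.0,0.4,0.13],0],[[-4.0,0,0],[-0.0,0.39,0.14],0],[[-4.0,0,0],[-0.0,0.4,0.14],0]]
[[[-4.0,0,0],[-0.0,0.4,0.13],0],[[-4.0,0,0],[-0.0,0.39,0.14],0],[[-4.0,0,0],[-0.0,0.4,0.14],0],[[-4.0,0,0],[-0.0,0.39,0.13],0],[[-4.0,0,0],[-0.0,0.4,0.14],0],[[-4.0,0,0],[-0.0,0.39,0.14],0],[[-4.0,0,0],[-0.0,0.4,0.13],0],[[-4.0,0,0],[-0.0,0.4,0.14],0],[[-4.0,0,0],[-0.0,0.39,0.14],0],[[-4.0,0,0],[-0.0,0.4,0.13],0]]
end [0.68   0.0064 0.036 ] 144.0481878880227
```

View pics/s9.png

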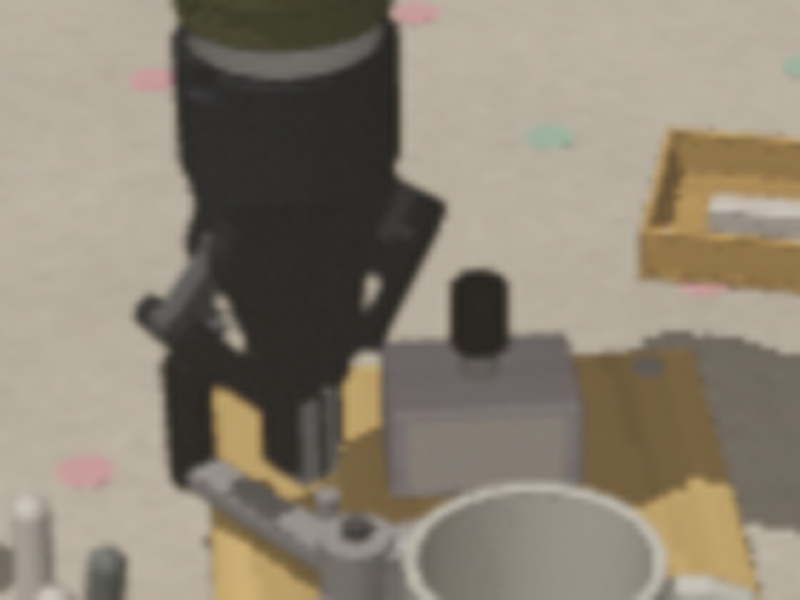

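step_arm(targets=[[[0, 0, 0], [0, 0.6, 0], 0], [[-6, 0, 0], [0, 0.6, 0.2], 0], [[-6, 0, 0], [0, 0.6, 0.2], 0], [[-6, 0, 0], [0, 0.6, 0.2], 0], [[-6, 0, 0], [0, 0.6, 0.2], 0], [[-6, 0, 0], [0, 0.6, 0.2], 0], [[-6, 0, 0], [0, 0.6, 0.2], 0], [[-6, 0, 0], [0, 0.6, 0.2], 0], [[-6, 0, 0], [0, 0.6, 0.2], 0], [[-6, 0, 0], [0, 0.6, 0.2], 0]])

```text
clock: 13.85
tcp_pos: [0.6917, -0.0208, 0.0356]
orientation: [0.688, -0.164, 0.688, 0.163]
wrist_force: [-0.8, -3.0, 0.2]
finger_gap: 0.0001
```

```bash
python3 - <<'E'
from plan import *
st();crop('side',250,160,390,265,'pics/s10.png')
a=np.radians(yawof(get_state()['orientation'])-90);d=get_state()['tcp_pos'][:2]-[.6297,-.0262]
print('r',d@[np.cos(a),np.sin(a)],'off',d@[-np.sin(a),np.cos(a)])
E
```

```text
13.85 tcp [ 0.6917 -0.0208  0.0356] yaw 116.8 F [-0.8 -3.   0.2] gap 0.0001 j [-0.15  0.64  0.08  1.01 -0.   -0.61] tilt [ 0.    -0.001 -1.   ]
pics/s10.png 5.714285714285714
r 0.058062365919079977 off -0.02227055282507932
```

View pics/s10.png

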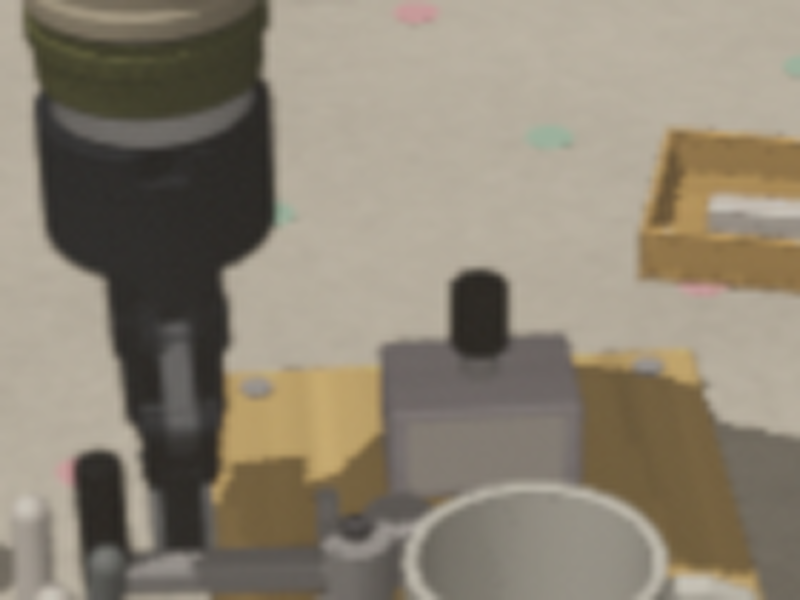

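step_arm(targets=[[[-6, 0, 0], [0, 0.6, 0.2], 0], [[-6, 0, 0], [0, 0.6, 0.2], 0], [[-6, 0, 0], [0, 0.6, 0.2], 0], [[-6, 0, 0], [0, 0.6, 0.2], 0], [[-3, 0, 0], [0, 0.3, 0.1], 0], [[-3, 0, 0], [0, 0.3, 0.1], 0], [[-1, 0, 0], [0, 0.1, 0], 0], [[-1, 0, 0], [0, 0.1, 0], 0], [[-1, 0, 0], [0, 0.1, 0], 0], [[0, 0, 0], [0, 0, 0], 0]])

```text
clock: 14.9
tcp_pos: [0.6785, 0.0104, 0.0356]
orientation: [0.614, -0.351, 0.613, 0.351]
wrist_force: [2.3, -0.8, 0.5]
finger_gap: 0.0001
```

```bash
python3 - <<'E'
from plan import *
st();crop('side',250,160,390,265,'pics/s11.png')
a=np.radians(yawof(get_state()['orientation'])-90);d=get_state()['tcp_pos'][:2]-[.6297,-.0262]
print('r',d@[np.cos(a),np.sin(a)],'off',d@[-np.sin(a),np.cos(a)])
E
```

```text
14.9 tcp [0.6785 0.0104 0.0356] yaw 149.5 F [ 2.3 -0.8  0.5] gap 0.0001 j [-0.1   0.62  0.04  0.99  0.   -1.14] tilt [ 0.001  0.    -1.   ]
pics/s11.png 5.714285714285714
r 0.05623005345301435 off -0.02350368911955119
```

View pics/s11.png

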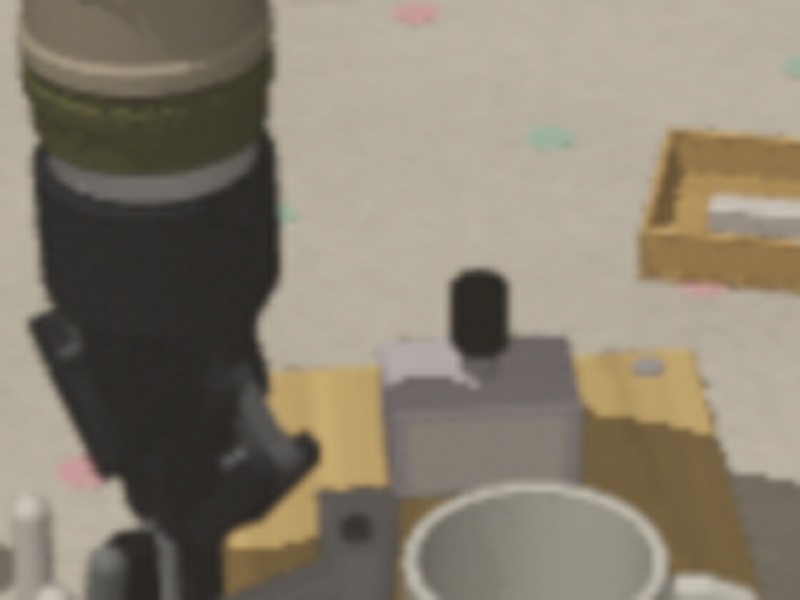

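step_arm(targets=[[[-1, 0, 0], [0, 0.1, 0], 0], [[-1, 0, 0], [0, 0.1, 0], 0], [[-1, 0, 0], [0, 0.1, 0], 0], [[0, 0, 0], [0, 0.1, 0], 0], [[0, 0, 0], [0, 0.1, 0], 0], [[0, 0, 0], [0, 0, 0], 0], [[0, 0, 0], [0, 0, 0], 0], [[0, 0, 0], [0, 0, 0], 0], [[0, 0, 0], [0, 0, 0], 0], [[0, 0, 0], [0, 0, 0], 0]])

```text
clock: 15.95
tcp_pos: [0.6736, 0.0128, 0.0355]
orientation: [0.604, -0.367, 0.604, 0.367]
wrist_force: [1.6, 2.2, 3.6]
finger_gap: -0.0002
```

```bash
python3 - <<'E'
from plan import *
st();crop('side',210,200,350,340,'pics/s12.png')
E
```

```text
15.95 tcp [0.6736 0.0128 0.0355] yaw 152.6 F [1.6 2.2 3.6] gap -0.0002 j [-0.1   0.61  0.02  0.98  0.   -1.19] tilt [ 0.  0. -1.]
pics/s12.png 4.285714285714286
```

View pics/s12.png

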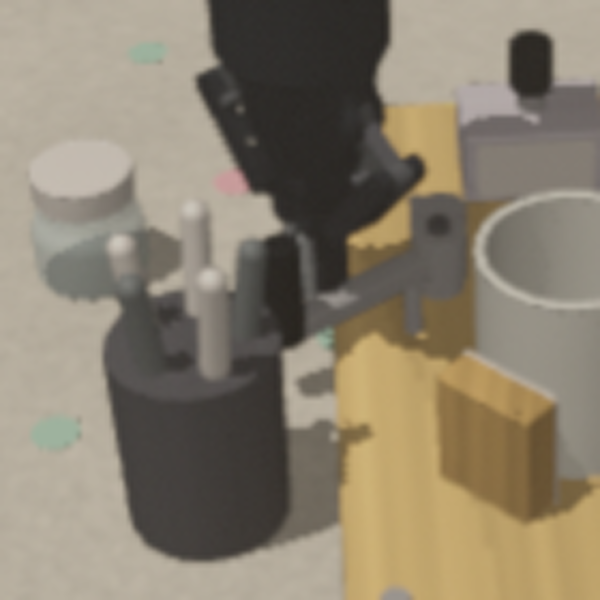

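step_arm(targets=[[[0, 0, 0], [0, 0.1, 0], 0], [[0, 0, 0], [0, 0.1, 0], 0], [[0, 0, 0], [0, 0.1, 0], 0], [[0, 0, 0], [0, 0, 0], 0], [[0, 0, 0], [0, 0, 0], 0], [[0, 0, 0], [0, 0, 0], 0], [[0, 0, 0], [0, 0, 0], 0], [[0, 0, 0], [0, 0, 0], 0], [[0, 0, 0], [0, 0, 0], 0], [[0, 0, 0], [0, 0, 0], 0]])

```text
clock: 17.0
tcp_pos: [0.671, 0.014, 0.0355]
orientation: [0.604, -0.367, 0.604, 0.367]
wrist_force: [2.9, 1.4, 4.5]
finger_gap: -0.0001
```

```bash
python3 - <<'E'
from plan import *
st();crop('side',210,200,350,340,'pics/s13.png')
E
```

```text
17.0 tcp [0.671  0.014  0.0355] yaw 152.6 F [2.9 1.4 4.5] gap -0.0001 j [-0.1   0.61  0.01  0.98  0.   -1.19] tilt [ 0.  0. -1.]
pics/s13.png 4.285714285714286
```

View pics/s13.png

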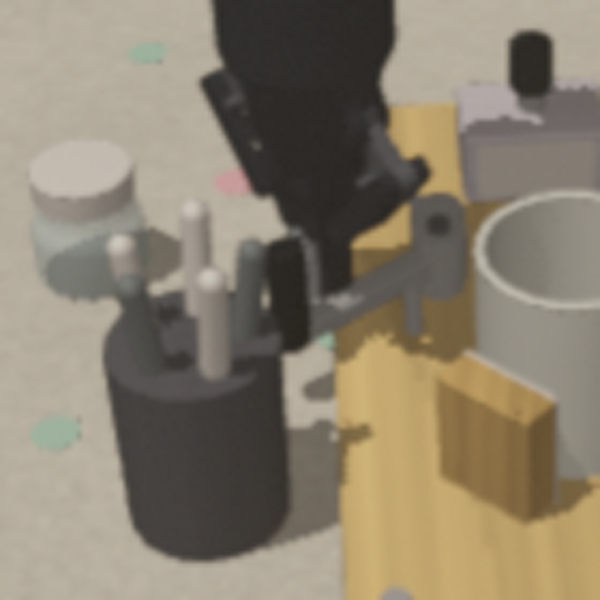

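step_arm(targets=[[[0, 0, 0], [0, 0.1, 0], 0], [[0, 0, 0], [0, 0.1, 0], 0], [[0, 0, 0], [0, 0.1, 0], 0], [[0, 0, 0], [0, 0, 0], 0], [[0, 0, 0], [0, 0, 0], 0], [[0, 0, 0], [0, 0, 0], 0], [[0, 0, 0], [0, 0, 0], 0], [[0, 0, 0], [0, 0, 0], 0], [[0, 0, 0], [0, 0, 0], 0], [[0, 0, 0], [0, 0, 0], 0]])

```text
clock: 18.05
tcp_pos: [0.6682, 0.0154, 0.0355]
orientation: [0.604, -0.367, 0.604, 0.367]
wrist_force: [2.7, 1.0, 6.3]
finger_gap: -0.0001
```

```bash
python3 - <<'E'
from plan import *
st();crop('side',210,200,350,340,'pics/s14.png')
E
```

```text
18.05 tcp [0.6682 0.0154 0.0355] yaw 152.5 F [2.7 1.  6.3] gap -0.0001 j [-0.1   0.6   0.    0.97 -0.   -1.19] tilt [ 0. -0. -1.]
pics/s14.png 4.285714285714286
```

View pics/s14.png

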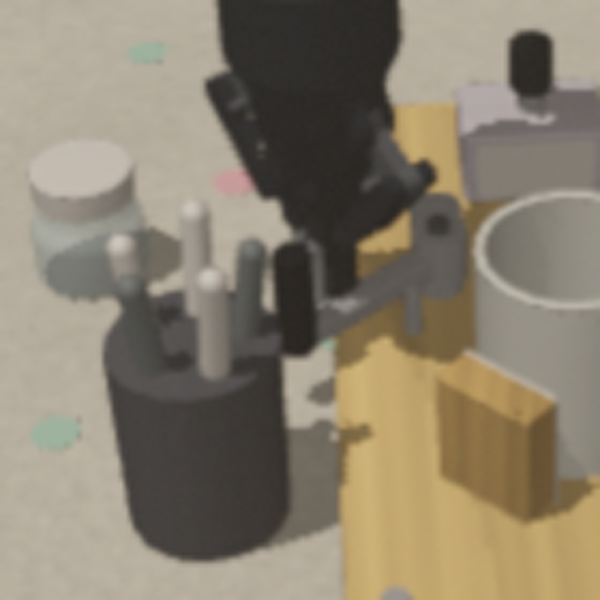

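```bash
python3 - <<'E'
from plan import *
s=lambda *p:np.array(p)/4.2857+[210,200]-.37
a=onz('side',s([293,248]),.083);b=onz('side',s([300,348]),.03);h=onz('side',s([438,222]),.05)
print(a,b,'hub50',h)
J=np.load('J.npy')
for p in(a,b):
    d=p[0,:2]-[.6297,-.0262]; print(np.hypot(*d),np.degrees(np.arctan2(d[1],d[0]))-np.degrees(J[2]))
a0=onz('side',s([311,96]),.083)-0;d=a0[0,:2]-[.6297,-.0262];print('before',a0,np.hypot(*d),np.degrees(np.arctan2(d[1],d[0]))-np.degrees(J[2]))
E
```

```text
[[0.6689602  0.04851149 0.083     ]] [[0.66855888 0.05009573 0.03      ]] hub50 [[ 0.63213606 -0.02978106  0.05      ]]
0.08439887476440464 39.82055295492714
0.0856215551877632 40.551446872198994
before [[ 0.70537887 -0.06376226  0.083     ]] 0.08448795313893956 -48.85485983701935
```

step_arm(targets=[[[0, 0, 0], [0, 0.1, 0], 0], [[0, 0, 0], [0, 0.1, 0], 0], [[0, 0, 0], [0, 0, 0], 0], [[0, 0, 0], [0, 0, 0], 0], [[0, 0, 0], [0, 0, 0], 0], [[0, 0, 0], [0, 0, 0], 0], [[0, 0, 0], [0, 0, 0], 0], [[0, 0, 0], [0, 0, 0], 0], [[0, 0, 0], [0, 0, 0], 0], [[0, 0, 0], [0, 0, 0], 0]])

```text
clock: 19.1
tcp_pos: [0.668, 0.0155, 0.0356]
orientation: [0.605, -0.368, 0.604, 0.366]
wrist_force: [7.3, -0.6, 3.3]
finger_gap: 0.0001
```

```bash
python3 - <<'E'
from plan import *
st()
E
```

```text
19.1 tcp [0.668  0.0155 0.0356] yaw 152.5 F [ 7.3 -0.6  3.3] gap 0.0001 j [-0.1   0.6   0.    0.97 -0.   -1.19] tilt [ 0.003 -0.001 -1.   ]
```

step_arm(targets=[[[0, 0, 0], [0, -0.6, 0], 0], [[0, 0, 0], [0, -0.6, 0], 0], [[0, 0, 0], [-2, 0, 0], 0], [[0, 0, 0], [-4, 0, 0], 0], [[0, 0, 0], [-4, 0, 0], 0], [[-7, 0, 0], [-1, 0, 0], 0], [[-7, 0, 0], [0, 0, 0], 0], [[-7, 0, 0], [0, 0, 0], 0], [[-7, 0, 0], [0, 0, 0], 0], [[-7, 0, 0], [0, 0, 0], 0]])

```text
clock: 20.1
tcp_pos: [0.6746, 0.0107, 0.1432]
orientation: [0.463, -0.531, 0.466, 0.535]
wrist_force: [0.5, 0.4, -0.4]
finger_gap: 0.0003
```

step_arm(targets=[[[-7, 0, 0], [0, 0, 0], 0], [[-8, 0, 0], [0, 0, 0], 0], [[0, 0, 0], [0, 2.7, -3.4], 0], [[0, 0, 0], [0, 2.7, -3.4], 0], [[0, 0, 0], [0, 2.7, -3.4], 0], [[0, 0, 0], [0, 2.7, -3.4], 0], [[0, 0, 0], [0, 0, 0], 0], [[0, 0, 0], [0, 0, 0], 0], [[0, 0, 0], [0, 0, 0], 0], [[0, 0, 0], [0, 0, 0], 0]])

```text
clock: 21.1
tcp_pos: [0.6293, -0.1546, 0.1447]
orientation: [0.392, -0.588, 0.392, 0.589]
wrist_force: [-1.0, 0.6, -0.3]
finger_gap: -0.0001
```

```bash
python3 - <<'E'
from plan import *
st();crop('side',210,160,390,295,'pics/s15.png');crop('top',230,120,440,278,'pics/t15.png')
plan([(.6288,-.1548,.068,202.5,0,6)])
E
```

```text
21.1 tcp [ 0.6293 -0.1546  0.1447] yaw -157.3 F [-1.   0.6 -0.3] gap -0.0001 j [-0.36  0.49  0.1   1.18  0.   -2.33] tilt [-0.002  0.001 -1.   ]
pics/s15.png 4.444444444444445
pics/t15.png 3.7974683544303796
[[[-60.0,0,0],[1.28,0.01,0.0],0],[[-60.0,0,0],[1.28,0.0,0.01],0],[[-60.0,0,0],[1.29,-0.01,0.01],0],[[-59.9,0,0],[1.28,-0.01,-0.01],0],[[-60.0,0,0],[1.29,-0.0,-0.02],0],[[-59.9,0,0],[1.28,0.01,-0.01],0]]
end [ 0.6288 -0.1548  0.068 ] 202.46561244563165
```

View pics/s15.png

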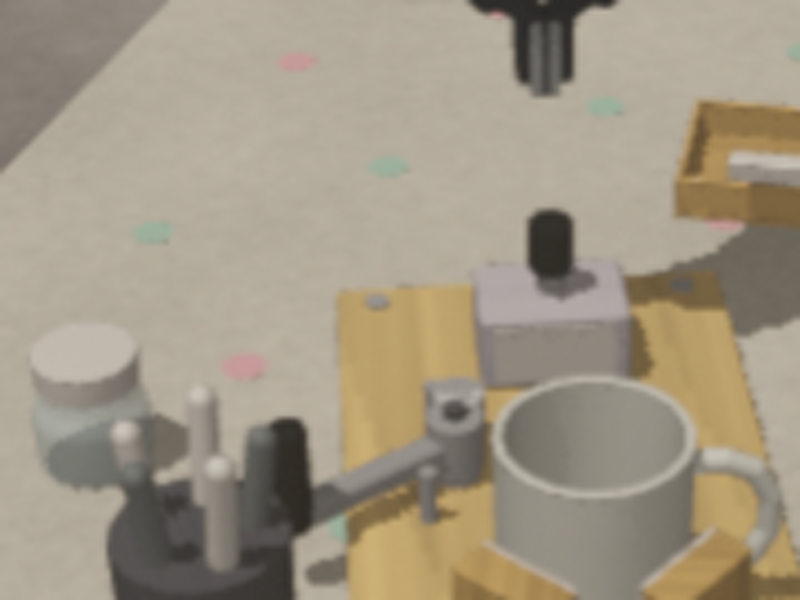

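View pics/t15.png

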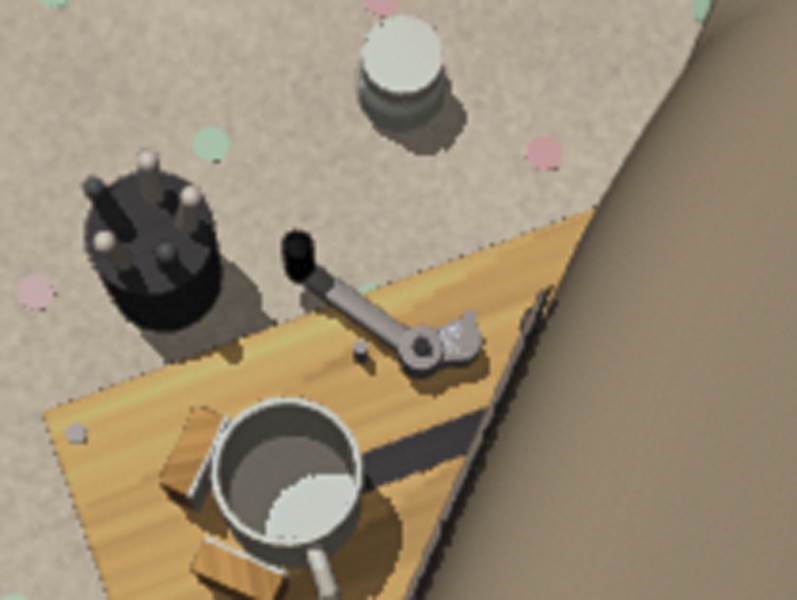

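```bash
python3 - <<'E'
from plan import *
J=np.load('J.npy')
t=lambda *p:np.array(p)/3.797+[230,120]-.37
k=onz('top',t([298,243]),.083)[0];kb=onz('top',t([301,268]),.045)[0]
h=onz('top',t([421,346]),.05)[0];l=onz('top',t([464,338]),.05)[0]
pin=onz('top',t([361,350]),.03)[0]
b=onz('top',t([336,289],[400,332]),.042)
Jd=np.degrees(np.array([.3955,J[2]]))
f=lambda v:np.degrees(np.arctan2(v[1],v[0]))
print('knob',k,kb,'hub',h,'lobe',l,'pin',pin)
print('ang knob-hub',f(k-h)-Jd,'lobe',f(l-h)-Jd+130,'bar',f(b[0]-b[1])-Jd, np.linalg.norm((k-h)[:2]))
print('pinrel jig', (np.array([[np.cos(J[2]),np.sin(J[2])],[-np.sin(J[2]),np.cos(J[2])]])@(pin-h)[:2]))
E
```

```text
knob [0.67990258 0.04231634 0.083     ] [0.67685585 0.04168254 0.045     ] hub [ 0.63199966 -0.02736298  0.05      ] lobe [ 0.63733793 -0.05137924  0.05      ] pin [0.63368417 0.00632502 0.03      ]
ang knob-hub [32.83190141 33.03444791] lobe [29.87133674 30.07388323] bar [34.23297999 34.43552649] 0.0845570626361839
pinrel jig [0.01442574 0.03048962]
```

step_arm(targets=[[[7, 0, 0], [0, 0, 0], 0], [[7, 0, 0], [0, 0, 0], 0], [[7, 0, 0], [0, 0, 0], 0], [[7, 0, 0], [0, 0, 0], 0], [[7, 0, 0], [0, 0, 0], 0], [[7, 0, 0], [0, 0, 0], 0], [[8, 0, 0], [0, 0, 0], 0], [[0, 0, 0], [0, 0.6, 3.9], 0], [[0, 0, 0], [0, 0.7, 3.9], 0], [[0, 0, 0], [0, 0.7, 3.9], 0]])

```text
clock: 22.2
tcp_pos: [0.6661, -0.0413, 0.1454]
orientation: [0.604, -0.367, 0.604, 0.367]
wrist_force: [1.2, -0.2, 0.2]
finger_gap: 0.0
```

step_arm(targets=[[[0, 0, 0], [0, 0.6, 4], 0], [[0, 0, 0], [0, 0, 0], 0], [[0, 0, 0], [2, 0, 0], 0], [[0, 0, 0], [2, 0, 0], 0], [[0, 0, 0], [2, 0, 0], 0], [[0, 0, 0], [2, 0, 0], 0], [[0, 0, 0], [1.5, 0, 0], 0], [[0, 0, 0], [1, 0, 0], 0], [[0, 0, 0], [0.4, 0, 0], 0], [[0, 0, 0], [0, 0, 0], 0]])

```text
clock: 23.2
tcp_pos: [0.6786, -0.0048, 0.036]
orientation: [0.604, -0.367, 0.604, 0.367]
wrist_force: [-0.3, -0.2, 0.1]
finger_gap: 0.0003
```

```bash
python3 - <<'E'
from plan import *
st();crop('side',210,160,390,295,'pics/s16.png')
E
```

```text
23.2 tcp [ 0.6786 -0.0048  0.036 ] yaw 152.6 F [-0.3 -0.2  0.1] gap 0.0003 j [-0.13  0.62  0.04  0.99  0.   -1.22] tilt [-0.001  0.    -1.   ]
pics/s16.png 4.444444444444445
```

View pics/s16.png

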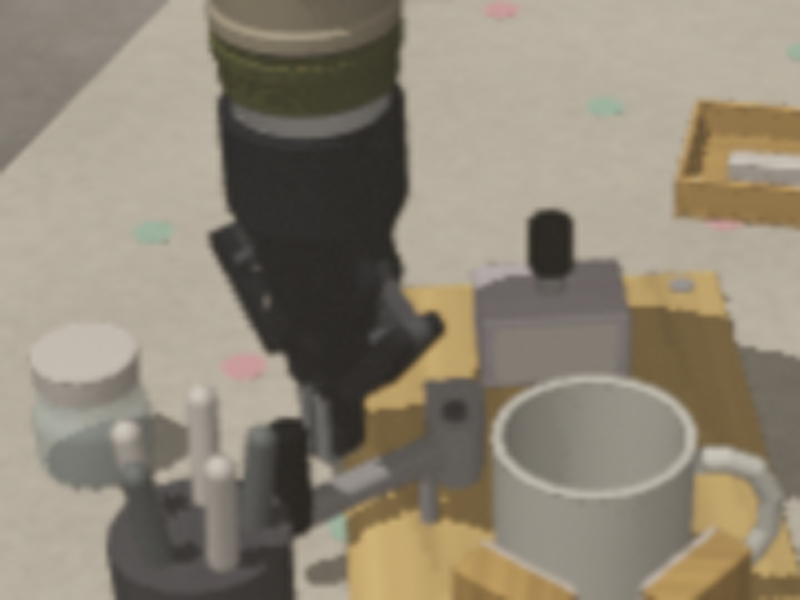

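step_arm(targets=[[[0, 0, 0], [0, 0.5, 0.2], 0], [[0, 0, 0], [0, 0.5, 0.2], 0], [[0, 0, 0], [0, 0.2, 0], 0], [[0, 0, 0], [0, 0.2, 0], 0], [[0, 0, 0], [0, 0.1, 0], 0], [[0, 0, 0], [0, 0.1, 0], 0], [[0, 0, 0], [0, 0.1, 0], 0], [[0, 0, 0], [0, 0.1, 0], 0], [[0, 0, 0], [0, 0, 0], 0], [[0, 0, 0], [0, 0, 0], 0]])

```text
clock: 24.25
tcp_pos: [0.6647, 0.0068, 0.0363]
orientation: [0.604, -0.367, 0.604, 0.367]
wrist_force: [2.6, -0.2, 1.4]
finger_gap: 0.0002
```

```bash
python3 - <<'E'
from plan import *
st();crop('side',210,200,350,305,'pics/s17.png')
E
```

```text
24.25 tcp [0.6647 0.0068 0.0363] yaw 152.5 F [ 2.6 -0.2  1.4] gap 0.0002 j [-0.11  0.59 -0.01  0.97 -0.   -1.2 ] tilt [-0. -0. -1.]
pics/s17.png 5.714285714285714
```

View pics/s17.png

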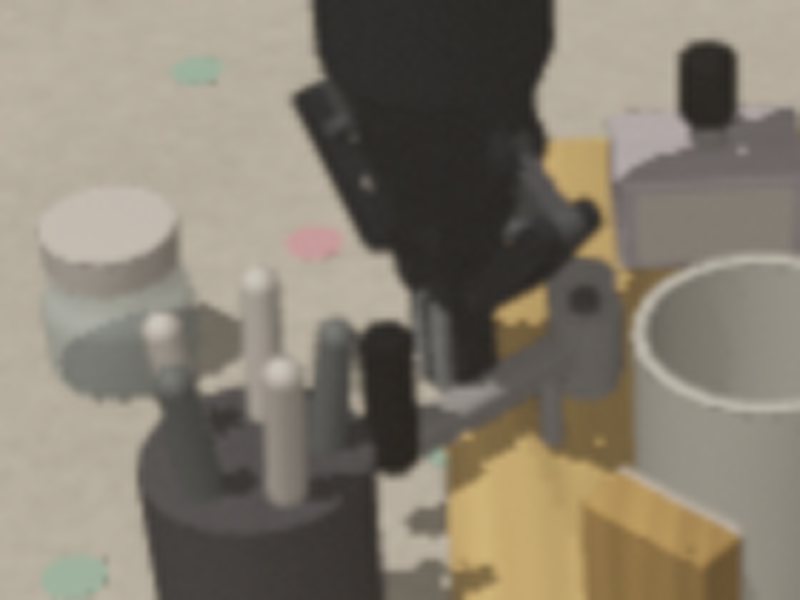

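step_arm(targets=[[[0, 0, 0], [0, 0.1, 0], 0], [[0, 0, 0], [0, 0.1, 0], 0], [[0, 0, 0], [0, 0.1, 0], 0], [[0, 0, 0], [0, 0, 0], 0], [[0, 0, 0], [0, 0, 0], 0], [[0, 0, 0], [0, 0, 0], 0], [[0, 0, 0], [0, 0, 0], 0], [[0, 0, 0], [0, 0, 0], 0], [[0, 0, 0], [0, 0, 0], 0], [[0, 0, 0], [0, 0, 0], 0]])

```text
clock: 25.3
tcp_pos: [0.6638, 0.0074, 0.0364]
orientation: [0.605, -0.368, 0.604, 0.366]
wrist_force: [6.9, -3.4, -2.3]
finger_gap: -0.0004
```

```bash
python3 - <<'E'
from plan import *
st()
E
```

```text
25.3 tcp [0.6638 0.0074 0.0364] yaw 152.5 F [ 6.9 -3.4 -2.3] gap -0.0004 j [-0.11  0.59 -0.01  0.96 -0.   -1.2 ] tilt [ 0.003 -0.001 -1.   ]
```

step_arm(targets=[[[0, 0, 0], [0, -0.2, 0], 0], [[0, 0, 0], [0, -0.1, 0], 0], [[0, 0, 0], [-0.5, 0, 0], 0], [[0, 0, 0], [-1, 0, 0], 0], [[0, 0, 0], [-2, 0, 0], 0], [[0, 0, 0], [-3, 0, 0], 0], [[0, 0, 0], [-3, 0, 0], 0], [[0, 0, 0], [-2, 0, 0], 0], [[-7, 0, 0], [0, 0, 0], 0], [[-7, 0, 0], [0, 0, 0], 0]])

```text
clock: 26.3
tcp_pos: [0.6645, 0.0073, 0.1535]
orientation: [0.554, -0.44, 0.554, 0.439]
wrist_force: [0.1, -0.0, -0.7]
finger_gap: 0.0003
```

step_arm(targets=[[[-7, 0, 0], [0, 0, 0], 0], [[-7, 0, 0], [0, 0, 0], 0], [[-7, 0, 0], [0, 0, 0], 0], [[-7, 0, 0], [0, 0, 0], 0], [[-8, 0, 0], [0, 0, 0], 0], [[0, 0, 0], [0, 2.4, -3.4], 0], [[0, 0, 0], [0, 2.4, -3.4], 0], [[0, 0, 0], [0, 2.4, -3.4], 0], [[0, 0, 0], [0, 2.4, -3.4], 0], [[0, 0, 0], [0, 0, 0], 0]])

```text
clock: 27.3
tcp_pos: [0.6265, -0.16, 0.152]
orientation: [0.394, -0.587, 0.395, 0.587]
wrist_force: [0.2, 0.3, 0.2]
finger_gap: 0.0001
```

```bash
python3 - <<'E'
from plan import *
st();crop('side',210,160,390,295,'pics/s18.png');crop('top',230,120,440,278,'pics/t18.png')
d=np.array([.6288,-.1548])-get_state()['tcp_pos'][:2];a=np.radians(202.5)
print('ly,lz',d@[np.cos(a),np.sin(a)],d@[np.sin(a),-np.cos(a)])
E
```

```text
27.3 tcp [ 0.6265 -0.16    0.152 ] yaw -157.8 F [0.2 0.3 0.2] gap 0.0001 j [-0.37  0.48  0.1   1.19 -0.   -2.33] tilt [-0.001 -0.001 -1.   ]
pics/s18.png 4.444444444444445
pics/t18.png 3.7974683544303796
ly,lz -0.001814135659942811 0.0006172707094777363
```

View pics/s18.png

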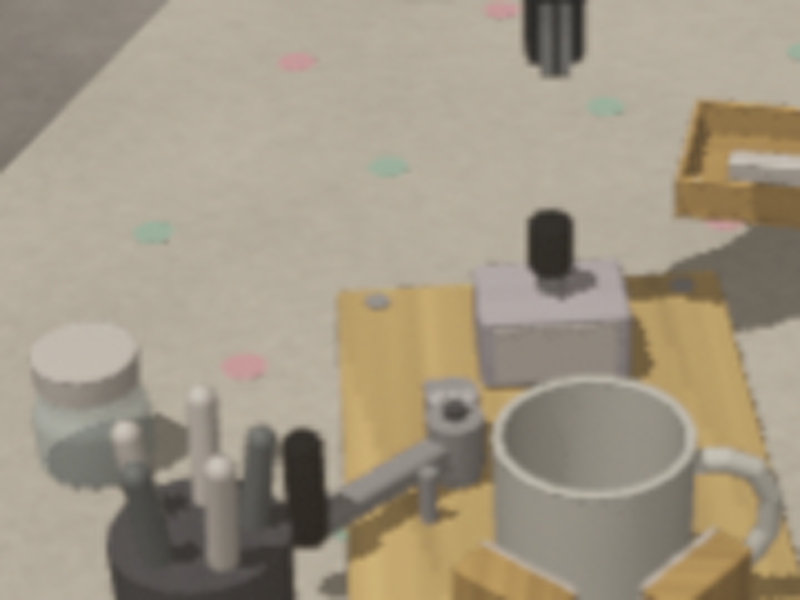

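View pics/t18.png

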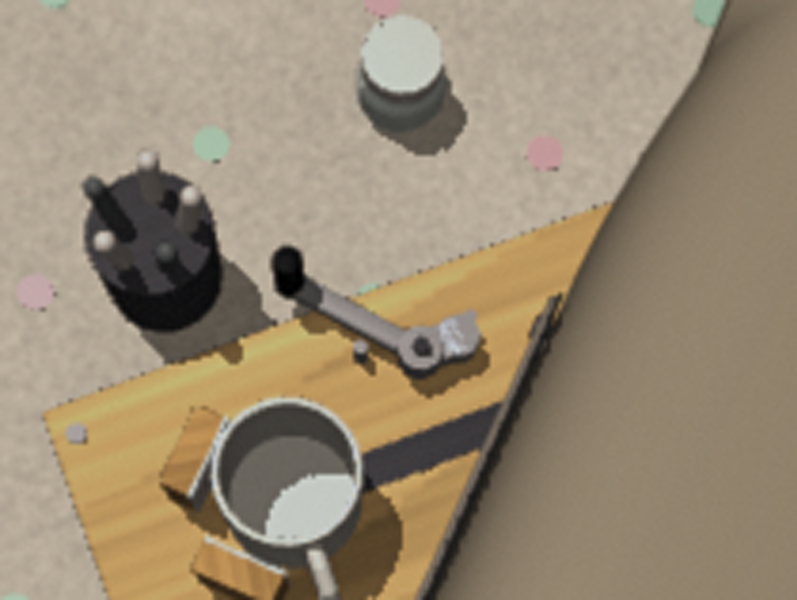

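step_arm(targets=[[[0, 0, 0], [2, -0.2, 0], 0], [[0, 0, 0], [3, 0, 0], 0], [[0, 0, 0], [2, 0, 0], 0], [[0, 0, 0], [1.4, 0, 0], 0], [[0, 0, 0], [0, 0, 0], 0], [[0, 0, 0], [0, 0, 0.5], 0], [[0, 0, 0], [0, 0, 0.5], 0], [[0, 0, 0], [0, 0, 0.5], 0], [[0, 0, 0], [0, 0, 0.5], 0], [[0, 0, 0], [0, 0, 0.5], 0]])

```text
clock: 28.4
tcp_pos: [0.6214, -0.1318, 0.0686]
orientation: [-0.393, 0.589, -0.392, -0.587]
wrist_force: [1.9, -1.4, 1.0]
finger_gap: -0.0005
```

```bash
python3 - <<'E'
from plan import *
st();crop('side',250,160,390,265,'pics/s19.png')
E
```

```text
28.4 tcp [ 0.6214 -0.1318  0.0686] yaw -157.5 F [ 1.9 -1.4  1. ] gap -0.0005 j [-0.34  0.51 -0.06  0.99 -0.   -2.3 ] tilt [ 0.003 -0.001 -1.   ]
pics/s19.png 5.714285714285714
```

View pics/s19.png

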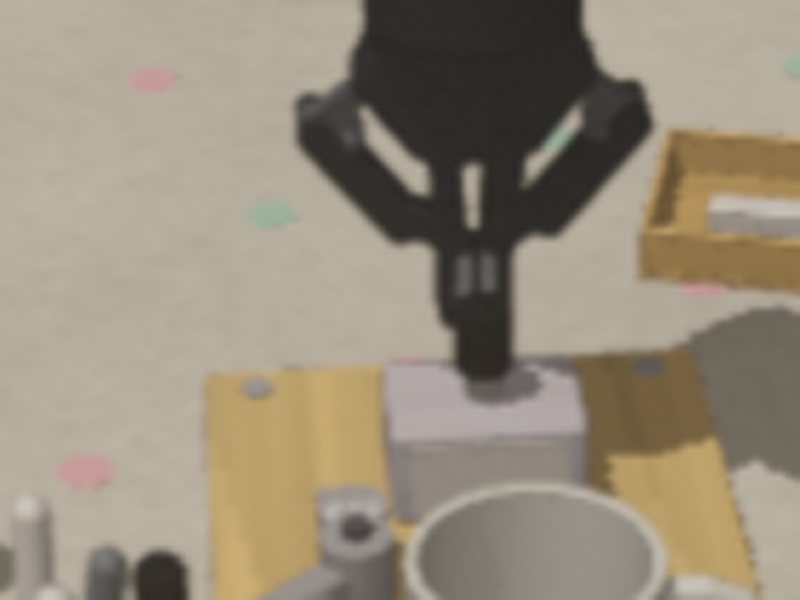

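step_arm(targets=[[[0, 0, 0], [0, 0.1, 1], 0], [[0, 0, 0], [0, 0.1, 1], 0], [[0, 0, 0], [0, 0.1, 1], 0], [[0, 0, 0], [0, 0, 1], 0], [[0, 0, 0], [0, 0, 1], 0], [[0, 0, 0], [0, 0, 1], 0], [[0, 0, 0], [0, 0, 1], 0], [[0, 0, 0], [0, 0, 1], 0], [[0, 0, 0], [0, 0, 0.5], 0], [[0, 0, 0], [0, 0, 0.5], 0]])

```text
clock: 29.45
tcp_pos: [0.5827, -0.0492, 0.0672]
orientation: [0.392, -0.588, 0.393, 0.588]
wrist_force: [1.7, -1.7, 2.2]
finger_gap: -0.0005
```

```bash
python3 - <<'E'
from plan import *
st();crop('side',270,180,410,285,'pics/s20.png')
J=np.load('J.npy');d=get_state()['tcp_pos'][:2]-J[:2];print('jig',d@[np.cos(J[2]),np.sin(J[2])],d@[-np.sin(J[2]),np.cos(J[2])])
E
```

```text
29.45 tcp [ 0.5827 -0.0492  0.0672] yaw -157.4 F [ 1.7 -1.7  2.2] gap -0.0005 j [-0.22  0.43 -0.2   0.94 -0.   -2.19] tilt [-0.001 -0.    -1.   ]
pics/s20.png 5.714285714285714
jig -0.0022866713503388804 -0.03150833564504785
```

View pics/s20.png

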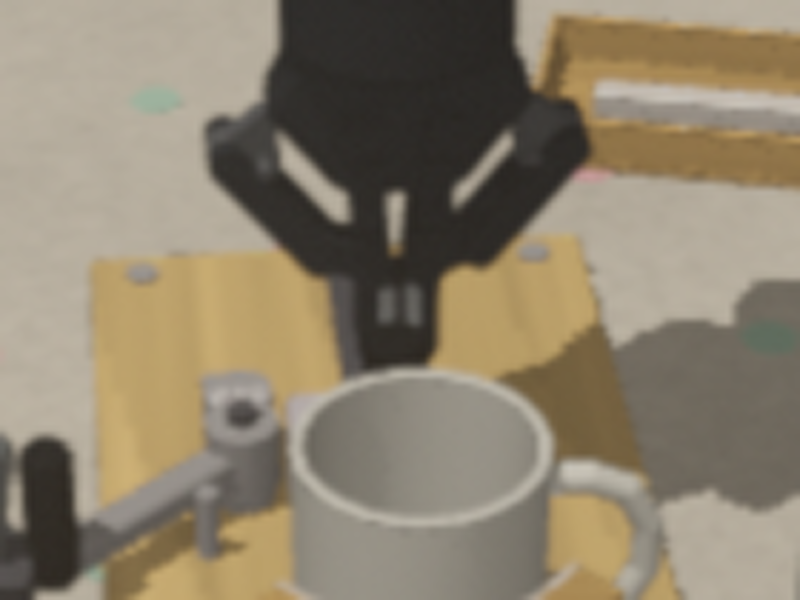

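step_arm(targets=[[[0, 0, 0], [0, 0, 0.3], 0], [[0, 0, 0], [0, 0, 0.3], 0], [[0, 0, 0], [0, 0, 0.3], 0], [[0, 0, 0], [0, 0, 0.3], 0], [[0, 0, 0], [0, 0, 0.2], 0], [[0, 0, 0], [0, 0, 0.1], 0], [[0, 0, 0], [0, 0, 0.1], 0], [[0, 0, 0], [0, 0, 0], 0], [[0, 0, 0], [0, 0, 0], 0], [[0, 0, 0], [0, 0, 0], 0]])

```text
clock: 30.5
tcp_pos: [0.5768, -0.035, 0.0671]
orientation: [0.393, -0.588, 0.393, 0.588]
wrist_force: [-0.7, -5.0, -0.9]
finger_gap: 0.0
```

```bash
python3 - <<'E'
from plan import *
st();crop('side',270,220,410,325,'pics/s21.png');crop('top',230,160,440,318,'pics/t21.png')
J=np.load('J.npy');d=get_state()['tcp_pos'][:2]-J[:2];print('jig',d@[np.cos(J[2]),np.sin(J[2])],d@[-np.sin(J[2]),np.cos(J[2])])
E
```

```text
30.5 tcp [ 0.5768 -0.035   0.0671] yaw -157.5 F [-0.7 -5.  -0.9] gap 0.0 j [-0.2   0.42 -0.22  0.93 -0.   -2.16] tilt [-0.001  0.    -1.   ]
pics/s21.png 5.714285714285714
pics/t21.png 3.7974683544303796
jig -0.0022450098336275087 -0.0168868493070259
```

View pics/s21.png

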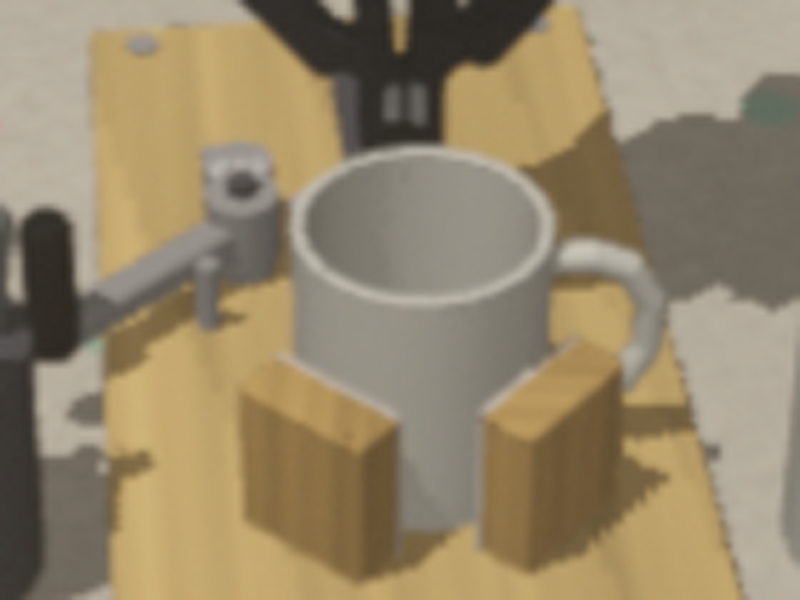

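View pics/t21.png

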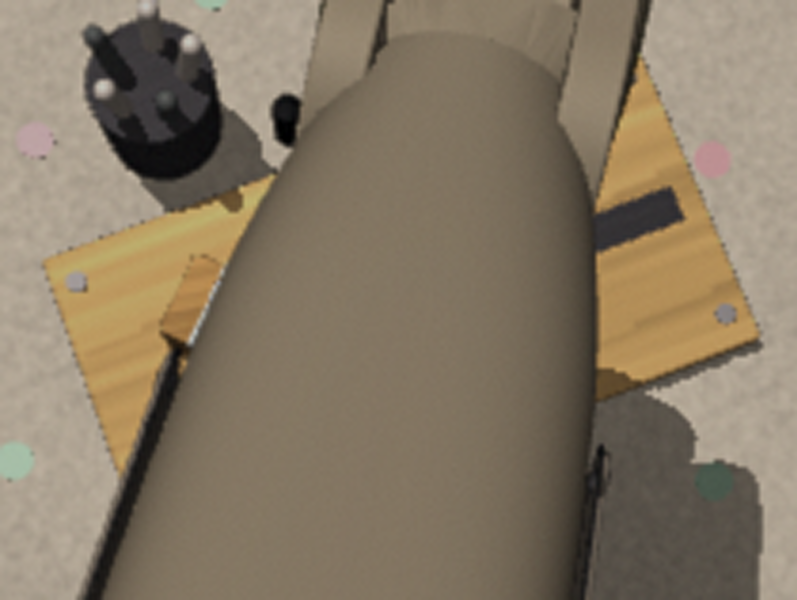

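step_arm(targets=[[[0, 0, 0], [0, 0, 0.1], 0], [[0, 0, 0], [0, 0, 0.1], 0], [[0, 0, 0], [0, 0, 0.1], 0], [[0, 0, 0], [0, 0, 0.1], 0], [[0, 0, 0], [0, 0, 0], 0], [[0, 0, 0], [0, 0, 0], 0], [[0, 0, 0], [0, 0, 0], 0], [[0, 0, 0], [0, 0, 0], 0], [[0, 0, 0], [0, 0, 0], 0], [[0, 0, 0], [0, 0, 0], 0]])

```text
clock: 31.6
tcp_pos: [0.5758, -0.0324, 0.0672]
orientation: [-0.392, 0.588, -0.393, -0.587]
wrist_force: [1.4, -8.3, -2.6]
finger_gap: -0.0
```

```bash
cat >>plan.py <<'E'
def jg():
    J=np.load('J.npy');d=get_state()['tcp_pos'][:2]-J[:2];print('jig',d@[np.cos(J[2]),np.sin(J[2])],d@[-np.sin(J[2]),np.cos(J[2])])
E
python3 - <<'E'
from plan import *
st();jg()
E
```

```text
31.6 tcp [ 0.5758 -0.0324  0.0672] yaw -157.5 F [ 1.4 -8.3 -2.6] gap -0.0 j [-0.19  0.42 -0.22  0.93 -0.   -2.16] tilt [ 0.    -0.002 -1.   ]
jig -0.002244263586145982 -0.014118344155100949
```

step_arm(targets=[[[0, 0, 0], [0, 0, 0.1], 0], [[0, 0, 0], [0, 0, 0.1], 0], [[0, 0, 0], [0, 0, 0.1], 0], [[0, 0, 0], [0, 0, 0], 0], [[0, 0, 0], [0, 0, 0], 0], [[0, 0, 0], [0, 0, 0], 0], [[0, 0, 0], [0, 0, 0], 0], [[0, 0, 0], [0, 0, 0], 0], [[0, 0, 0], [0, 0, 0], 0], [[0, 0, 0], [0, 0, 0], 0]])

```text
clock: 32.6
tcp_pos: [0.5756, -0.0321, 0.0673]
orientation: [-0.392, 0.589, -0.395, -0.586]
wrist_force: [3.3, -16.7, -4.7]
finger_gap: 0.0001
```

```bash
python3 - <<'E'
from plan import *
st();jg();crop('side',270,220,410,325,'pics/s22.png')
E
```

```text
32.6 tcp [ 0.5756 -0.0321  0.0673] yaw -157.6 F [  3.3 -16.7  -4.7] gap 0.0001 j [-0.19  0.41 -0.23  0.93 -0.01 -2.15] tilt [ 0.002 -0.007 -1.   ]
jig -0.002264941585168521 -0.01374788328073372
pics/s22.png 5.714285714285714
```

View pics/s22.png

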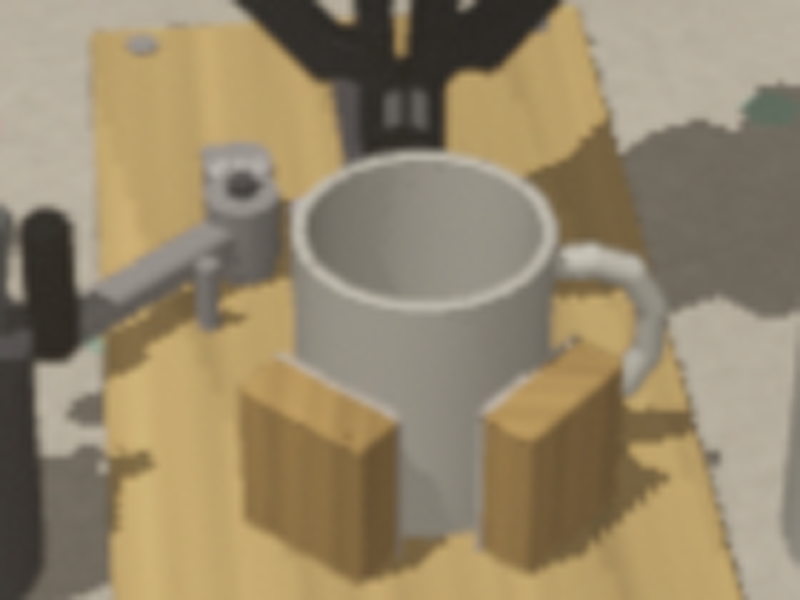

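```bash
python3 - <<'E'
from plan import *
im=read_camera('side')[:,:,::-1].copy()
J=np.load('J.npy')
for col,q in(((0,0,255),[.57153958,-.01637912,.3899223]),((255,0,0),list(J))):
    T=jigT(*q)
    a=np.linspace(0,2*np.pi,100)
    big=cv2.resize(im,None,fx=5,fy=5,interpolation=cv2.INTER_CUBIC) if col==(0,0,255) else big
    for c,z,r in(((0,.075),.108,.04),((0,.075),.018,.04)):
        p=proj('side',T(np.c_[c[0]+r*np.cos(a),c[1]+r*np.sin(a),0*a+z]))
        cv2.polylines(big,[np.int32((p+.5)*5)],True,col,1)
    C=np.array([[.1,.185,.018],[.1,-.185,.018],[-.09,-.185,.018],[-.09,.185,.018]])
    cv2.polylines(big,[np.int32((proj('side',T(C))+.5)*5)],True,col,1)
cv2.imwrite('pics/s23.png',big[220*5:340*5,270*5:420*5])
E
```

```text
(no output)
```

View pics/s23.png

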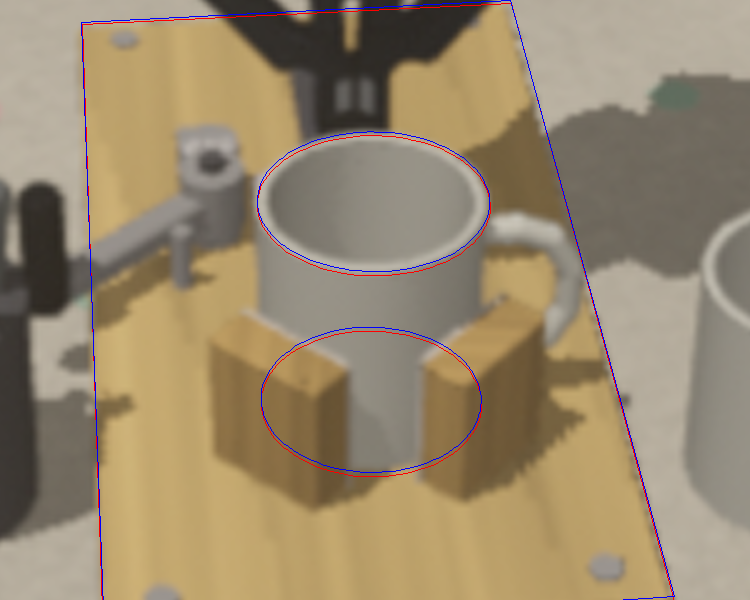

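step_arm(targets=[[[0, 0, 0], [0, 0, -0.3], 0], [[0, 0, 0], [0, 0, -0.7], 0], [[0, 0, 0], [-2, 0, 0], 0], [[0, 0, 0], [-4, 0, 0], 0], [[0, 0, 0], [-4, 0, 0], 0], [[7, 0, 0], [0, 0, 0], 0], [[7, 0, 0], [0, 0, 0], 0], [[7, 0, 0], [0, 0, 0], 0], [[7, 0, 0], [0, 0, 0], 0], [[7, 0, 0], [0, 0, 0], 0]])

```text
clock: 33.7
tcp_pos: [0.5781, -0.0364, 0.1673]
orientation: [0.553, -0.441, 0.552, 0.442]
wrist_force: [-0.2, -0.4, -1.0]
finger_gap: -0.0002
```

```bash
python3 - <<'E'
from plan import *
st()
s=get_state();d=np.array([.643,.056])-s['tcp_pos'][:2];a=np.radians(152.5)
print('ly,lz',d@[np.cos(a),np.sin(a)],d@[np.sin(a),-np.cos(a)])
crop('side',270,200,420,312,'pics/s24.png')
E
```

```text
33.7 tcp [ 0.5781 -0.0364  0.1673] yaw 167.3 F [-0.2 -0.4 -1. ] gap -0.0002 j [-0.2   0.35 -0.06  1.16  0.   -1.55] tilt [-0.     0.003 -1.   ]
ly,lz -0.014878892004773051 0.11196532981621804
pics/s24.png 5.333333333333333
```

View pics/s24.png

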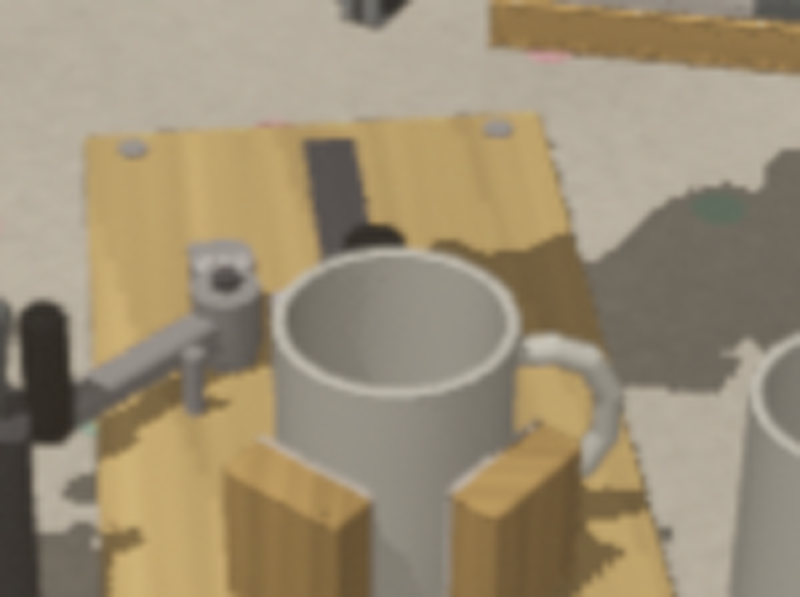

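step_arm(targets=[[[7.5, 0, 0], [0, 0, 0], 0], [[7.3, 0, 0], [0, 0, 0], 0], [[0, 0, 0], [0, -0.5, 3.7], 0], [[0, 0, 0], [0, -0.5, 3.7], 0], [[0, 0, 0], [0, -0.5, 3.8], 0], [[0, 0, 0], [0, 0, 0], 0], [[0, 0, 0], [2, 0, 0], 0], [[0, 0, 0], [2, 0, 0], 0], [[0, 0, 0], [1, 0, 0], 0], [[0, 0, 0], [0, 0, 0], 0]])

```text
clock: 34.75
tcp_pos: [0.6411, 0.0551, 0.1155]
orientation: [0.603, -0.367, 0.605, 0.369]
wrist_force: [-0.3, -0.5, 0.5]
finger_gap: -0.0003
```

```bash
python3 - <<'E'
from plan import *
st();crop('side',210,170,370,290,'pics/s25.png');crop('top',230,120,440,278,'pics/t25.png')
E
```

```text
34.75 tcp [0.6411 0.0551 0.1155] yaw 152.8 F [-0.3 -0.5  0.5] gap -0.0003 j [-0.04  0.5   0.04  1.11  0.   -1.14] tilt [-0.004  0.001 -1.   ]
pics/s25.png 5.0
pics/t25.png 3.7974683544303796
```

View pics/s25.png

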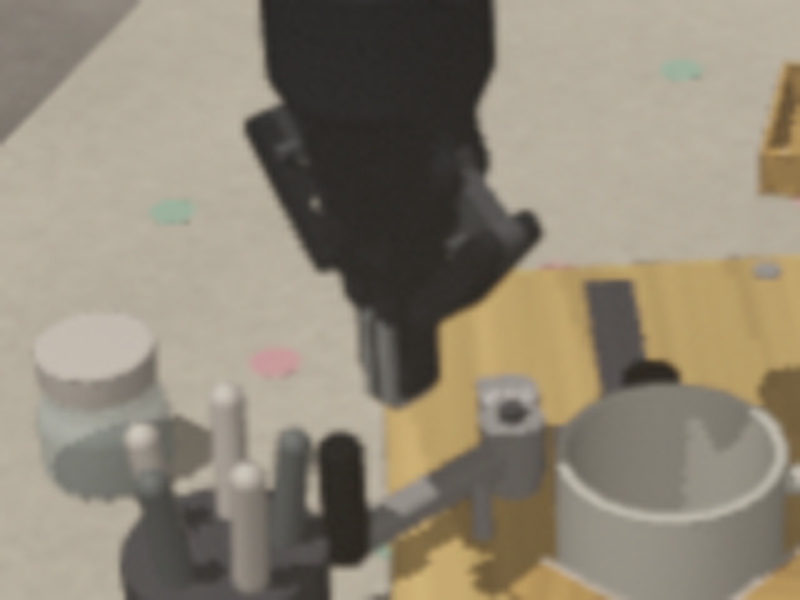

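View pics/t25.png

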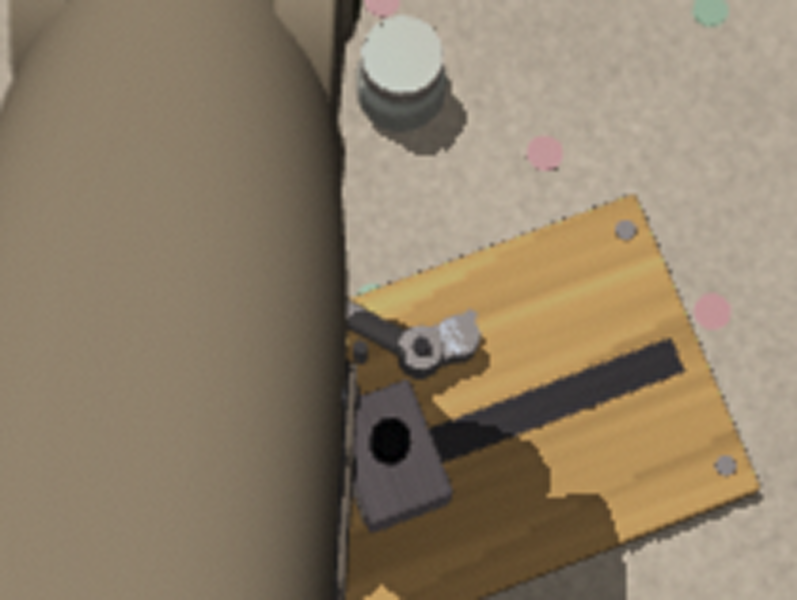

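step_arm(targets=[[[0, 0, 0], [1, 0, 0], 0], [[0, 0, 0], [1, 0, 0], 0], [[0, 0, 0], [1, 0, 0], 0], [[0, 0, 0], [1, 0, 0], 0], [[0, 0, 0], [0.7, 0, 0], 0], [[0, 0, 0], [0, 0, 0], 0], [[0, 0, 0], [0, 0, 0], 0], [[0, 0, 0], [0, -0.3, 0], 0], [[0, 0, 0], [0, -0.3, 0], 0], [[0, 0, 0], [0, 0, 0], 0]])

```text
clock: 35.85
tcp_pos: [0.6487, 0.0523, 0.0707]
orientation: [0.604, -0.368, 0.603, 0.368]
wrist_force: [-0.4, 0.6, -0.3]
finger_gap: 0.0003
```

```bash
python3 - <<'E'
from plan import *
st();crop('side',210,170,370,290,'pics/s26.png')
plan(arc(.078,.018,62.5,-25.5,15,0,z=.068))
E
```

```text
35.85 tcp [0.6487 0.0523 0.0707] yaw 152.7 F [-0.4  0.6 -0.3] gap 0.0003 j [-0.04  0.54 -0.01  1.02  0.   -1.14] tilt [ 0.001  0.    -1.   ]
pics/s26.png 5.0
[[[6.1,0,0],[0.26,-0.95,0.11],0],[[5.9,0,0],[0.0,-0.81,0.14],0],[[5.8,0,0],[0.0,-0.8,0.15],0],[[5.9,0,0],[0.0,-0.81,0.14],0],[[5.9,0,0],[0.0,-0.81,0.14],0],[[5.8,0,0],[0.0,-0.8,0.15],0],[[5.9,0,0],[0.0,-0.81,0.14],0],[[5.9,0,0],[0.0,-0.81,0.14],0],[[5.8,0,0],[0.0,-0.8,0.15],0],[[5.9,0,0],[0.0,-0.81,0.14],0]]
[[[5.9,0,0],[0.0,-0.81,0.14],0],[[5.8,0,0],[0.0,-0.8,0.15],0],[[5.9,0,0],[0.0,-0.81,0.14],0],[[5.9,0,0],[0.0,-0.81,0.14],0],[[5.8,0,0],[0.0,-0.8,0.15],0]]
end [ 0.7079 -0.0435  0.068 ] 64.54070301216598
```

View pics/s26.png

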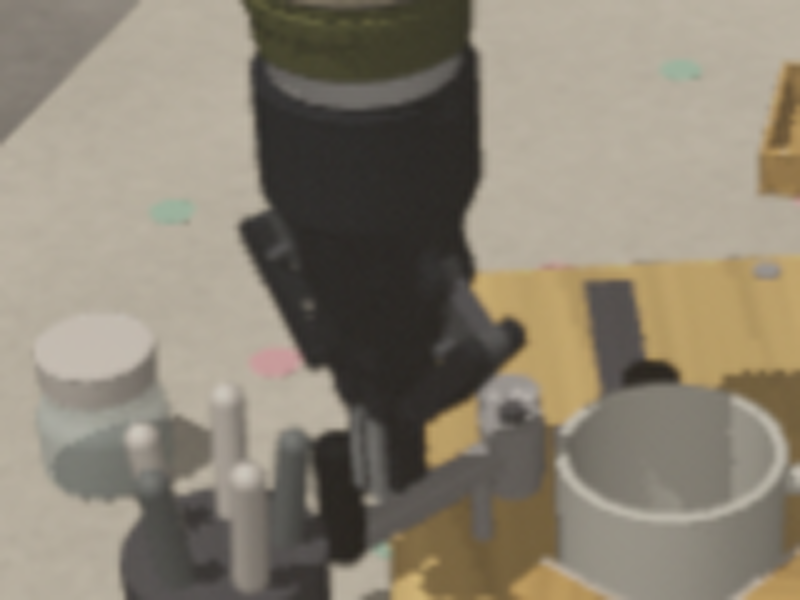

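step_arm(targets=[[[0, 0, 0], [0.3, -0.2, 0.1], 0], [[5.9, 0, 0], [0, -0.8, 0.15], 0], [[5.9, 0, 0], [0, -0.8, 0.15], 0], [[5.9, 0, 0], [0, -0.8, 0.15], 0], [[5.9, 0, 0], [0, -0.8, 0.15], 0], [[5.9, 0, 0], [0, -0.8, 0.15], 0], [[5.9, 0, 0], [0, -0.8, 0.15], 0], [[5.9, 0, 0], [0, -0.8, 0.15], 0], [[5.9, 0, 0], [0, -0.8, 0.15], 0], [[0, 0, 0], [0, 0, 0], 0]])

```text
clock: 36.9
tcp_pos: [0.7015, 0.0132, 0.067]
orientation: [0.701, -0.095, 0.7, 0.095]
wrist_force: [0.7, -0.2, 0.3]
finger_gap: 0.0001
```

```bash
python3 - <<'E'
from plan import *
st();crop('side',210,170,370,290,'pics/s27.png')
a=np.radians(yawof(get_state()['orientation'])-90);d=get_state()['tcp_pos'][:2]-[.6297,-.0262]
print('r',d@[np.cos(a),np.sin(a)],'off',d@[-np.sin(a),np.cos(a)])
E
```

```text
36.9 tcp [0.7015 0.0132 0.067 ] yaw 105.5 F [ 0.7 -0.2  0.3] gap 0.0001 j [-0.1   0.64  0.15  1.08 -0.   -0.37] tilt [ 0.001 -0.    -1.   ]
pics/s27.png 5.0
r 0.07937847389733527 off 0.019055194827073962
```

View pics/s27.png

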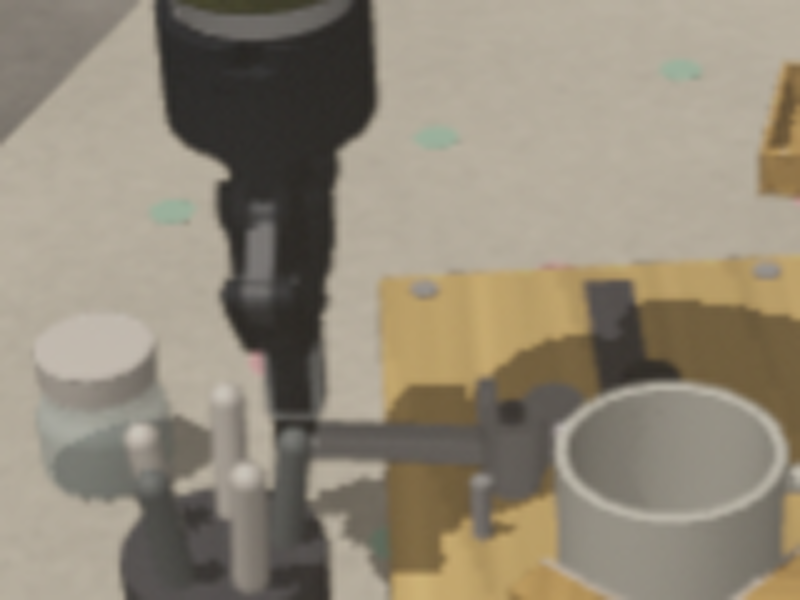

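step_arm(targets=[[[5.9, 0, 0], [0, -0.8, 0.15], 0], [[5.9, 0, 0], [0, -0.8, 0.15], 0], [[5.9, 0, 0], [0, -0.8, 0.15], 0], [[5.9, 0, 0], [0, -0.8, 0.15], 0], [[5.9, 0, 0], [0, -0.8, 0.15], 0], [[5.9, 0, 0], [0, -0.8, 0.15], 0], [[2, 0, 0], [0, -0.3, 0], 0], [[2, 0, 0], [0, -0.3, 0], 0], [[0, 0, 0], [0, 0, 0], 0], [[0, 0, 0], [0, 0, 0], 0]])

```text
clock: 37.95
tcp_pos: [0.7079, -0.0386, 0.0673]
orientation: [0.692, 0.145, 0.692, -0.145]
wrist_force: [-0.5, 0.4, -0.0]
finger_gap: 0.0003
```

```bash
python3 - <<'E'
from plan import *
st();crop('side',210,170,370,290,'pics/s28.png')
a=np.radians(yawof(get_state()['orientation'])-90);d=get_state()['tcp_pos'][:2]-[.6297,-.0262]
print('r',d@[np.cos(a),np.sin(a)],'off',d@[-np.sin(a),np.cos(a)])
E
```

```text
37.95 tcp [ 0.7079 -0.0386  0.0673] yaw 66.3 F [-0.5  0.4 -0. ] gap 0.0003 j [-0.17  0.65  0.18  1.1  -0.    0.25] tilt [-0. -0. -1.]
pics/s28.png 5.0
r 0.07654153534295473 off 0.020156841762155018
```

View pics/s28.png

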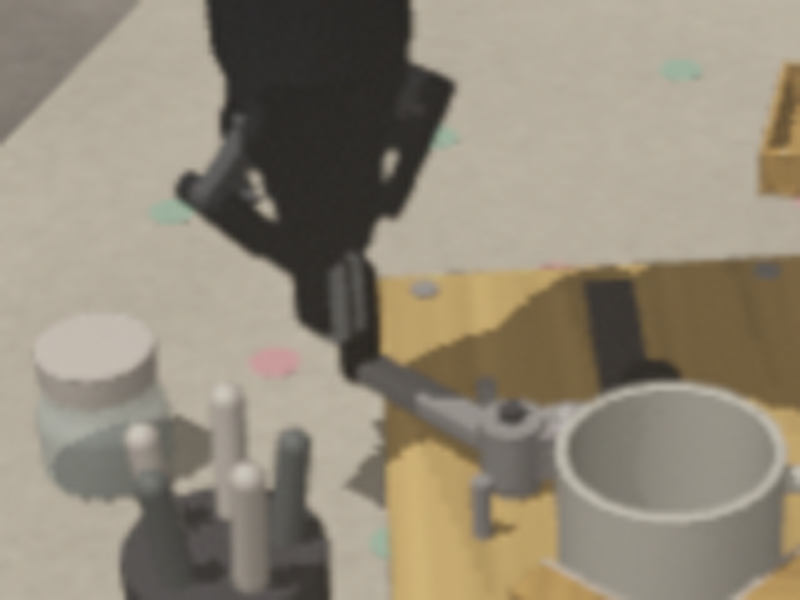

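step_arm(targets=[[[1, 0, 0], [0, -0.15, 0], 0], [[1, 0, 0], [0, -0.15, 0], 0], [[1, 0, 0], [0, -0.15, 0], 0], [[0, 0, 0], [0, -0.1, 0], 0], [[0, 0, 0], [0, -0.1, 0], 0], [[0, 0, 0], [0, 0, 0], 0], [[0, 0, 0], [0, 0, 0], 0], [[0, 0, 0], [0, 0, 0], 0], [[0, 0, 0], [0, 0, 0], 0], [[0, 0, 0], [0, 0, 0], 0]])

```text
clock: 39.0
tcp_pos: [0.706, -0.0434, 0.0674]
orientation: [0.688, 0.165, 0.688, -0.163]
wrist_force: [2.4, 4.5, -1.3]
finger_gap: -0.0004
```

```bash
python3 - <<'E'
from plan import *
st();crop('side',210,170,370,290,'pics/s29.png')
a=np.radians(yawof(get_state()['orientation'])-90);d=get_state()['tcp_pos'][:2]-[.6297,-.0262]
print('r',d@[np.cos(a),np.sin(a)],'off',d@[-np.sin(a),np.cos(a)])
E
```

```text
39.0 tcp [ 0.706  -0.0434  0.0674] yaw 63.2 F [ 2.4  4.5 -1.3] gap -0.0004 j [-0.18  0.65  0.17  1.09  0.    0.29] tilt [ 0.002  0.002 -1.   ]
pics/s29.png 5.0
r 0.07590143673514542 off 0.0190108155885263
```

View pics/s29.png

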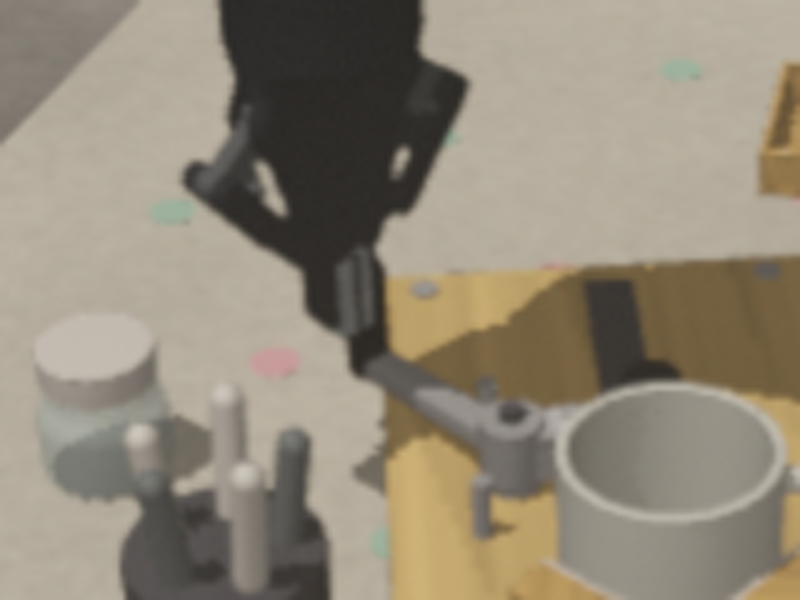

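step_arm(targets=[[[0, 0, 0], [0, -0.1, 0], 0], [[0, 0, 0], [0, -0.1, 0], 0], [[0, 0, 0], [0, -0.1, 0], 0], [[0, 0, 0], [0, 0, 0], 0], [[0, 0, 0], [0, 0, 0], 0], [[0, 0, 0], [0, 0, 0], 0], [[0, 0, 0], [0, 0, 0], 0], [[0, 0, 0], [0, 0, 0], 0], [[0, 0, 0], [0, 0, 0], 0], [[0, 0, 0], [0, 0, 0], 0]])

```text
clock: 40.05
tcp_pos: [0.7056, -0.0441, 0.0676]
orientation: [0.689, 0.165, 0.687, -0.161]
wrist_force: [6.4, 9.2, -0.4]
finger_gap: -0.0
```

```bash
python3 - <<'E'
from plan import *
st()
a=np.radians(yawof(get_state()['orientation'])-90);d=get_state()['tcp_pos'][:2]-[.6297,-.0262]
print('r',d@[np.cos(a),np.sin(a)],'off',d@[-np.sin(a),np.cos(a)])
E
```

```text
40.05 tcp [ 0.7056 -0.0441  0.0676] yaw 63.3 F [ 6.4  9.2 -0.4] gap -0.0 j [-0.18  0.65  0.17  1.09  0.01  0.29] tilt [ 0.003  0.005 -1.   ]
r 0.07587132355447242 off 0.018097935140236044
```

step_arm(targets=[[[0, 0, 0], [0, 0.3, 0], 0], [[0, 0, 0], [0, 0.4, 0], 0], [[0, 0, 0], [-2, 0, 0], 0], [[0, 0, 0], [-4, 0, 0], 0], [[0, 0, 0], [-4, 0, 0], 0], [[0, 0, 0], [-3, 0, 0], 0], [[0, 0, 0], [0, -4.5, -0.5], 0], [[0, 0, 0], [0, -4.5, -0.5], 0], [[0, 0, 0], [0, -4.5, -0.5], 0], [[0, 0, 0], [0, -4.5, -0.5], 0]])

```text
clock: 41.05
tcp_pos: [0.6063, -0.1943, 0.1973]
orientation: [0.688, 0.164, 0.688, -0.165]
wrist_force: [1.0, -0.4, -0.0]
finger_gap: -0.0001
```

step_arm(targets=[[[0, 0, 0], [0, -4.5, -0.5], 0], [[0, 0, 0], [0, -4.5, -0.5], 0], [[0, 0, 0], [0, -4.5, -0.5], 0], [[0, 0, 0], [0, -4.5, -0.5], 0], [[0, 0, 0], [0, 0, 0], 0], [[0, 0, 0], [0, 0, 0], 0], [[0, 0, 0], [0, 0, 0], 0], [[0, 0, 0], [0, 0, 0], 0], [[0, 0, 0], [0, 0, 0], 0], [[0, 0, 0], [0, 0, 0], 0]])

```text
clock: 42.05
tcp_pos: [0.5095, -0.3433, 0.1972]
orientation: [0.688, 0.164, 0.688, -0.164]
wrist_force: [-0.6, 0.0, -0.3]
finger_gap: -0.0002
```

```bash
python3 - <<'E'
from plan import *
st();crop('side',210,170,400,312,'pics/s30.png');crop('top',230,120,440,278,'pics/t30.png')
E
```

```text
42.05 tcp [ 0.5095 -0.3433  0.1972] yaw 63.3 F [-0.6  0.  -0.3] gap -0.0002 j [-0.72  0.4   0.09  1.26 -0.   -0.26] tilt [-0.  0. -1.]
pics/s30.png 4.2105263157894735
pics/t30.png 3.7974683544303796
```

View pics/s30.png

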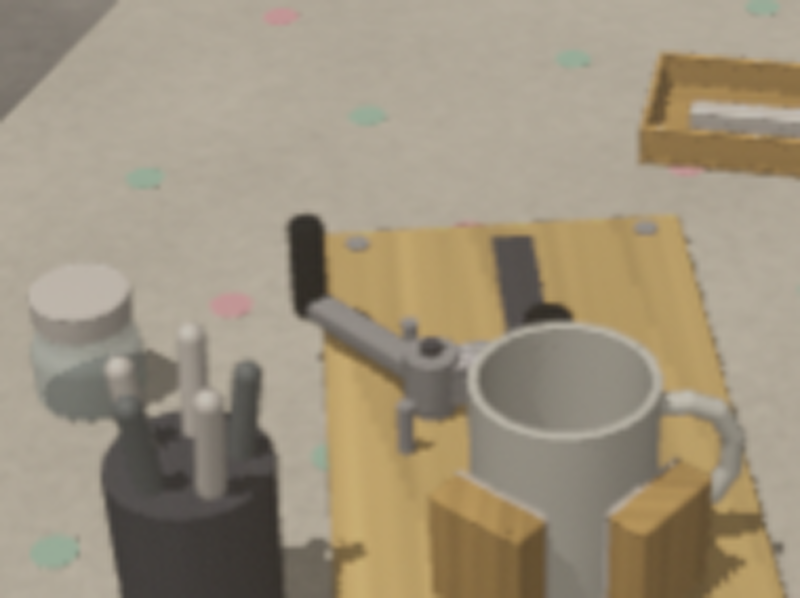

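View pics/t30.png

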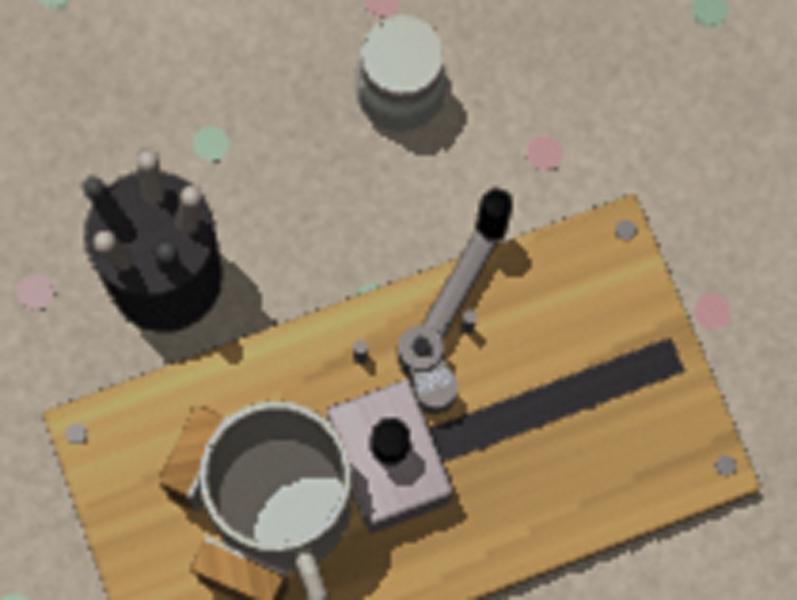

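```bash
python3 - <<'E'
from plan import *
J=np.load('J.npy');Jd=np.degrees(J[2])
t=lambda *p:np.array(p)/3.797+[230,120]-.37
f=lambda v:np.degrees(np.arctan2(v[1],v[0]))
pv=np.array([.6297,-.0262])
h=onz('top',t([421,346]),.05)[0,:2]
for n,p in(('open',[288,257]),('now',[496,199]),('t6start',None)):
    uv=t(p) if p else np.array([511,264])/3.636+[220,100]-.37
    k=onz('top',uv,.083)[0,:2];print(n,f(k-h)-Jd,np.hypot(*(k-h)))
s=lambda o,z,*p:np.array(p)/z+o-.37
for n,uv in(('open',s([210,160],4.4444,[304,438])),('now',s([210,170],4.2105,[305,222]))):
    k=onz('side',uv,.083)[0,:2];print('side',n,f(k-pv)-Jd,np.hypot(*(k-pv)))
c,sn=np.cos(J[2]),np.sin(J[2]);inv=lambda P:(P[:2]-J[:2])@np.array([[c,-sn],[sn,c]])
print('grip',inv(onz('top',t([391,440]),.094)[0]),'rim',inv(onz('top',t([276,477]),.108)[0]))
crop('top',300,160,370,215,'pics/t31.png')
E
```

```text
open 39.57522647147836 0.0847736374282154
now -49.26041998186023 0.08562213273339443
t6start -49.283769996311946 0.08514825073302608
side open 40.90859032714224 0.08571345194662698
side now -48.189593145027885 0.08379330449901319
grip [-0.00058287  0.00780206] rim [-0.00022961  0.07229352]
pics/t31.png 10.909090909090908
```

View pics/t31.png

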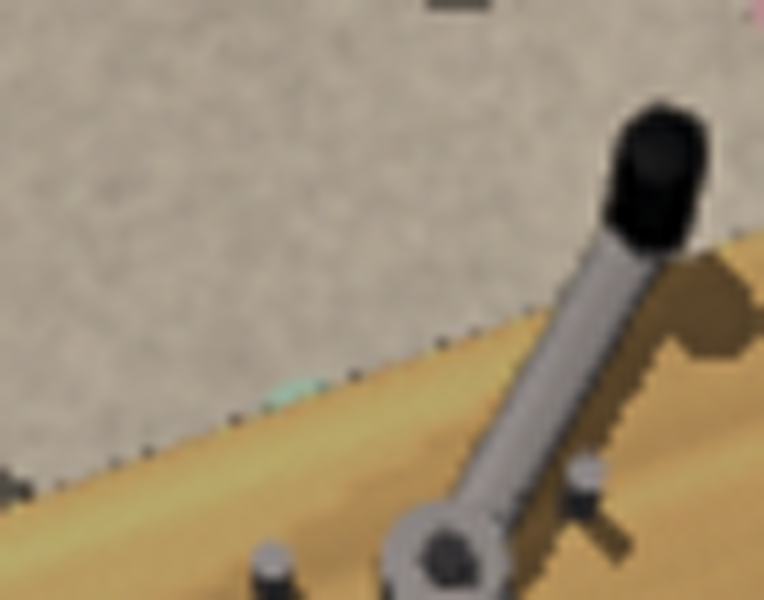

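step_arm(targets=[[[0, 0, 0], [0, 4.5, 0.5], 0], [[0, 0, 0], [0, 4.5, 0.5], 0], [[0, 0, 0], [0, 4.5, 0.5], 0], [[0, 0, 0], [0, 4.5, 0.5], 0], [[0, 0, 0], [0, 4.5, 0.5], 0], [[0, 0, 0], [0, 4.5, 0.5], 0], [[0, 0, 0], [0, 4.5, 0.5], 0], [[0, 0, 0], [0, 4.7, 0.5], 0], [[0, 0, 0], [0, 0, 0], 0], [[0, 0, 0], [2, 0, 0], 0]])

```text
clock: 43.2
tcp_pos: [0.7103, -0.0376, 0.1796]
orientation: [0.69, 0.163, 0.686, -0.163]
wrist_force: [0.9, 0.6, 0.8]
finger_gap: 0.0002
```

step_arm(targets=[[[0, 0, 0], [3, 0, 0], 0], [[0, 0, 0], [3, 0, 0], 0], [[0, 0, 0], [3, 0, 0], 0], [[0, 0, 0], [2, 0, 0], 0], [[0, 0, 0], [0, 0, 0], 0], [[0, 0, 0], [0, -0.3, 0], 0], [[0, 0, 0], [0, -0.2, 0], 0], [[0, 0, 0], [0, -0.2, 0], 0], [[0, 0, 0], [0, 0, 0], 0], [[0, 0, 0], [0, 0, 0], 0]])

```text
clock: 44.2
tcp_pos: [0.7062, -0.0438, 0.0687]
orientation: [0.689, 0.165, 0.687, -0.162]
wrist_force: [2.7, 6.0, -2.9]
finger_gap: 0.0001
```

```bash
python3 - <<'E'
from plan import *
st()
E
```

```text
44.2 tcp [ 0.7062 -0.0438  0.0687] yaw 63.2 F [ 2.7  6.  -2.9] gap 0.0001 j [-0.18  0.65  0.17  1.09  0.    0.29] tilt [ 0.003  0.003 -1.   ]
```

step_arm(targets=[[[0, 0, 0], [0, -0.2, 0], 0], [[0, 0, 0], [0, -0.2, 0], 0], [[0, 0, 0], [0, -0.1, 0], 0], [[0, 0, 0], [0, 0, 0], 0], [[0, 0, 0], [0, 0, 0], 0], [[0, 0, 0], [0, 0, 0], 0], [[0, 0, 0], [0, 0, 0], 0], [[0, 0, 0], [0, 0, 0], 0], [[0, 0, 0], [0, 0, 0], 0], [[0, 0, 0], [0, 0, 0], 0]])

```text
clock: 45.2
tcp_pos: [0.7054, -0.0451, 0.0689]
orientation: [0.69, 0.166, 0.687, -0.159]
wrist_force: [7.5, 14.7, -4.3]
finger_gap: -0.0004
```

```bash
python3 - <<'E'
from plan import *
st()
E
```

```text
45.2 tcp [ 0.7054 -0.0451  0.0689] yaw 63.4 F [ 7.5 14.7 -4.3] gap -0.0004 j [-0.18  0.64  0.16  1.09  0.01  0.28] tilt [ 0.006  0.008 -1.   ]
```

step_arm(targets=[[[0, 0, 0], [0, 0.5, 0], 0], [[0, 0, 0], [0, 0.4, 0], 0], [[0, 0, 0], [-2, 0, 0], 0], [[0, 0, 0], [-4, 0, 0], 0], [[0, 0, 0], [-4, 0, 0], 0], [[0, 0, 0], [-3, 0, 0], 0], [[0, 0, 0], [0, -4.5, -0.5], 0], [[0, 0, 0], [0, -4.5, -0.5], 0], [[0, 0, 0], [0, -4.5, -0.5], 0], [[0, 0, 0], [0, -4.5, -0.5], 0]])

```text
clock: 46.2
tcp_pos: [0.6069, -0.1957, 0.1991]
orientation: [0.689, 0.164, 0.687, -0.165]
wrist_force: [0.4, -0.5, 0.3]
finger_gap: -0.0001
```

step_arm(targets=[[[0, 0, 0], [0, -4.5, -0.5], 0], [[0, 0, 0], [0, -4.5, -0.5], 0], [[0, 0, 0], [0, -4.5, -0.5], 0], [[0, 0, 0], [0, -4.5, -0.5], 0], [[0, 0, 0], [0, 0, 0], 0], [[0, 0, 0], [0, 0, 0], 0], [[0, 0, 0], [0, 0, 0], 0], [[0, 0, 0], [0, 0, 0], 0], [[0, 0, 0], [0, 0, 0], 0], [[0, 0, 0], [0, 0, 0], 0]])

```text
clock: 47.2
tcp_pos: [0.509, -0.3442, 0.1973]
orientation: [0.688, 0.164, 0.688, -0.164]
wrist_force: [-0.5, 0.5, -0.5]
finger_gap: 0.0003
```

```bash
python3 - <<'E'
from plan import *
st();crop('side',200,160,490,377,'pics/s32.png');crop('top',230,120,440,278,'pics/t32.png')
E
```

```text
47.2 tcp [ 0.509  -0.3442  0.1973] yaw 63.3 F [-0.5  0.5 -0.5] gap 0.0003 j [-0.73  0.4   0.09  1.26  0.   -0.26] tilt [-0.  0. -1.]
pics/s32.png 2.7586206896551726
pics/t32.png 3.7974683544303796
```

View pics/s32.png

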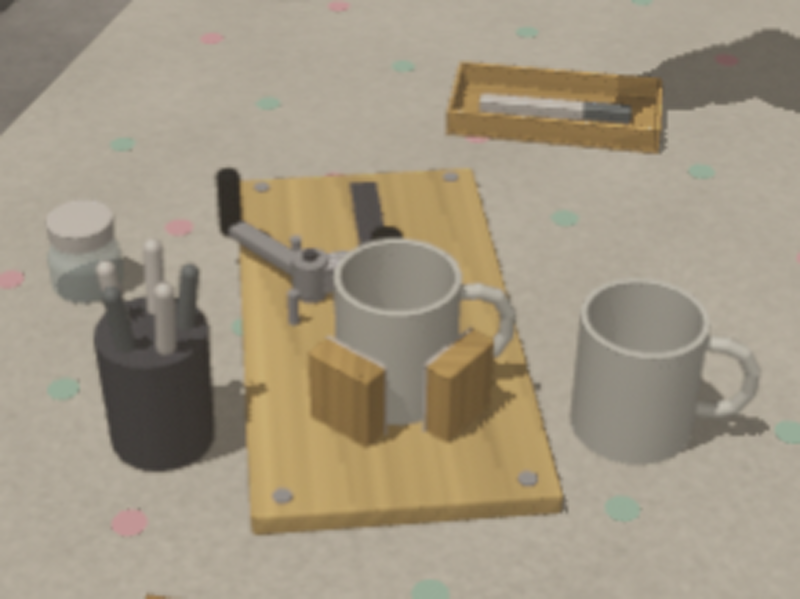

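View pics/t32.png

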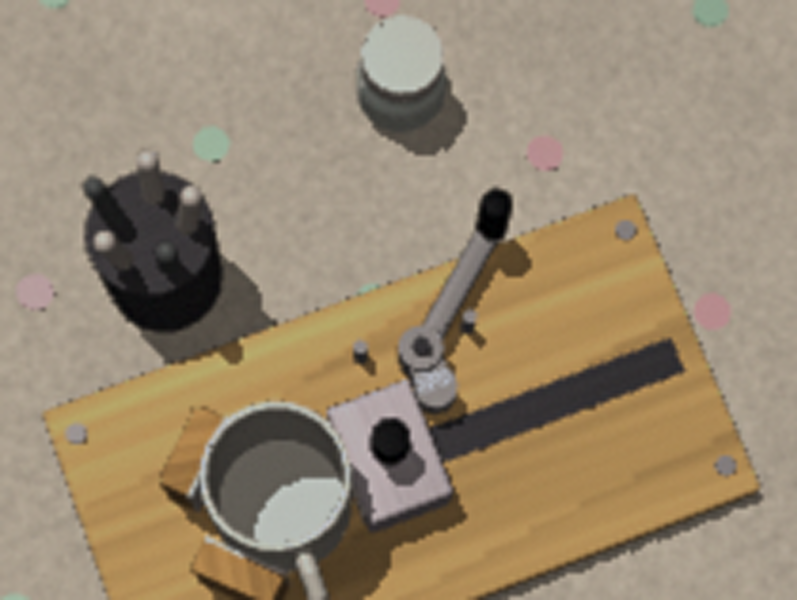

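The pictures show the marker flat in the tray (side view ~555,108). The mug is upright in the V block (~395,330) and the lever is back on its locked side (knob ~228,190). The jar, pen pot and other mug have not moved. Handing in.

```bash
python3 -c "
from workcell import *
print(hand_in())"
```

```text
the job is handed in; nothing more can be done
None
```

The mug is clamped and the job is handed in at about 47 s of the 72 s. I laid the marker in the tray, swung the lever to its open stop, pushed the jaw home against the mug, and swung the lever back to its locked stop.

**What went wrong:** after the first opening push, the gripper dragged the lever back about 7° as it withdrew. I saw this in the top picture, pushed the lever to the open stop again (it stopped at about 8 N) and only then moved the jaw.

**Last checks:**
- **Marker:** it lies flat inside the tray in the side picture.
- **Mug and jaw:** the jaw stopped moving at about 17 N. The mug's rim and base match the outline expected at the seat to within about 2 mm. The mug stands upright.
- **Lever:** it stopped hard when pushed to the locked stop, with about 11 N and then 16 N on a second push.
- **Bystanders:** the jar, pen pot and other mug look unmoved in the pictures.
- **Robot:** the gripper is holding nothing and is clear of everything.

**Disagreements:**
- The two cameras differ by 2 to 5 mm.
- From the pictures the lever swung about 89° rather than 90°, and the locked angle reads about 1 to 2° short. That is about the measuring error, so I relied on the hard stop under force.

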